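Lay the brazier for the coffee roast

TASK

Lay the brazier for the coffee roast: draw the charcoal tray out of the stand, lay every loose charcoal briquette from the hearth in it in a single layer, and slide the tray fully home again under the stand's top. Turn the air-vent dial until its white pointer stands at the red mark, and hang the brass incense holder by its handle on the iron hook, so that it hangs there at rest. Leave the roasting bowl, the scraper and the cup beside the briquettes where they are.

Things in the scene. Friction and masses are not known exactly. Their poses are not given: they have to be found in the camera images.
- stand: Low black iron brazier stand, fixed, 240 x 184 mm, 100 mm high. Origin: centre of its underside; x from its open mouth to its back, z up. At hearth level a channel for the tray runs along x, 158 mm wide, from the mouth (x = -115 mm, under a lintel 62 mm above the hearth) to the back plate's inner face (x = +109 mm). Draught box at y = 85 to 161, x = -85 to +45 mm, 66 mm high.
- tray: Loose steel charcoal tray, 212 (x) x 150 (y) x 18 mm high, walls and floor 3 mm, about 0.45 kg, lying on the hearth; 4 mm to spare on either side in the stand's channel. Origin: centre of its underside; x points away from its handle, into the stand. Fully home, its back wall touches the back plate and its origin is at x = +3 mm in the stand's frame; it starts home or up to 50 mm out.
- tray_handle (a point): Point to grip the tray's handle: a dark wooden bar, 14 mm wide (y), 16 mm tall, its axis 30 mm above the hearth, running out from the middle of the tray's front wall along -x, from x = -112 to -220 mm; this point is at x = -185 mm. It can be pinched from above, the fingers closing along the tray's y.
- coal1: Loose black charcoal briquette, a hexagonal block 40 mm over the flats, 46 mm over the corners, 32 mm tall, 55 g, on a flat end. Origin: centre of its underside; its side faces look along its x axis and every 60 degrees from it. Two to four briquettes are present, on the hearth.
- coal2: Loose black charcoal briquette, a hexagonal block 40 mm over the flats, 46 mm over the corners, 32 mm tall, 55 g, on a flat end. Origin: centre of its underside; its side faces look along its x axis and every 60 degrees from it. Two to four briquettes are present, on the hearth.
- coal3: Loose black charcoal briquette, a hexagonal block 40 mm over the flats, 46 mm over the corners, 32 mm tall, 55 g, on a flat end. Origin: centre of its underside; its side faces look along its x axis and every 60 degrees from it. Two to four briquettes are present, on the hearth.
- coal4: Loose black charcoal briquette, a hexagonal block 40 mm over the flats, 46 mm over the corners, 32 mm tall, 55 g, on a flat end. Origin: centre of its underside; its side faces look along its x axis and every 60 degrees from it. Two to four briquettes are present, on the hearth.
- coal1_center (a point): The centre of coal1, 16 mm above its underside.
- coal2_center (a point): The centre of coal2, 16 mm above its underside.
- coal3_center (a point): The centre of coal3, 16 mm above its underside.
- coal4_center (a point): The centre of coal4, 16 mm above its underside.
- vent (a joint): Angle of the air-vent dial, rad, 0 to 3.0; grows clockwise seen from above; stays where it is left (friction 0.03 N m). White ticks stand every 0.6 rad from 0 to 3.0; the one at 1.8 is red, the mark. The white pointer along the top of the bar grip points to the stand's -x at 0 and to the red mark at 1.8. Starts between 0 and 1.1.
- vent_grip (a point): On the dial's upright axis at gripping height, 103 mm above the hearth, on top of the stand's draught box. The black grip is a bar 14 mm thick, 42 mm long and 32 mm tall, its top 7 mm above this point, on a disc of 22 mm radius. The point's x axis turns with the dial and lies along the bar, the pointer at its -x end.
- vent_red_mark (a point): The red tick of the vent dial's scale.
- censer: Brass-toned incense holder, about 0.22 kg, heavy-footed: foot 76 mm wide, cup 62 mm wide with its rim at 52 mm, over it a rigid arched handle of 8 mm round bar. Origin: centre of its underside, z up. The handle's straight top bar runs along y from -40 to +40 mm, its middle line 106 mm high, uprights at y = -47 and +47 mm; clear height from cup rim to bar 50 mm.
- censer_bail (a point): The middle of the incense holder's handle bar (106 mm above its underside). The bar can be pinched from above beside the middle, leaving the middle for the hook. Once hung, the holder stops swinging in a few seconds.
- hook: Black iron hook post, fixed. Origin: centre of its round foot (52 mm radius, 9 mm high); z up. Post 12 mm thick, with the ball on top 186 mm high. A round arm 8 mm thick runs from the post along the hook's -x, its middle line 165 mm high, to x = -80 mm, then slants up to a tip at x = -89 mm whose top is 185 mm high.
- hook_seat (a point): A good place for the hung handle: on the arm's middle line, 58 mm out from the post, 165 mm above the hearth (the handle bar's middle then rests 8 mm higher).
- roasting_bowl: Red-brown ceramic roasting bowl on the stand's grate, 148 mm wide, 42 mm high; stays there. Origin: centre of its underside.
- cup_a: White handleless coffee cup, 64 mm wide, 50 mm high, among the briquettes; leave it there. Origin: centre of its underside.
- scraper: Flat wooden scraper, 182 x 58 x 14 mm, lying near the robot; leave it there. Origin: on its underside; its x axis runs from the handle to the blade.
Things that resemble listed ones, but are neither listed nor needed, are in the scene too. Leave any brown or orange look-alike of the coal3 alone.

How it is judged:
On the way, in this order (a step that is already met when the one before it is completed fails the run):
1. the tray is drawn out of the stand by at least 8 cm (x of tray in the frame of stand below -0.077 m), for 0.2 s.
2. every briquette that is present lies in the tray in one layer, the tray still out (x of coal1_center in the frame of tray between -0.1 and 0.1 m and y of coal1_center in the frame of tray between -0.07 and 0.07 m and z of coal1_center in the frame of tray between 0.005 and 0.036 m and x of coal2_center in the frame of tray between -0.1 and 0.1 m and y of coal2_center in the frame of tray between -0.07 and 0.07 m and z of coal2_center in the frame of tray between 0.005 and 0.036 m and x of coal3_center in the frame of tray between -0.1 and 0.1 m and y of coal3_center in the frame of tray between -0.07 and 0.07 m and z of coal3_center in the frame of tray between 0.005 and 0.036 m and x of coal4_center in the frame of tray between -0.1 and 0.1 m and y of coal4_center in the frame of tray between -0.07 and 0.07 m and z of coal4_center in the frame of tray between 0.005 and 0.036 m and x of tray in the frame of stand below -0.02 m), for 0.2 s.
3. the loaded tray is slid fully home (x of coal1_center in the frame of tray between -0.1 and 0.1 m and y of coal1_center in the frame of tray between -0.07 and 0.07 m and z of coal1_center in the frame of tray between 0.005 and 0.036 m and x of coal2_center in the frame of tray between -0.1 and 0.1 m and y of coal2_center in the frame of tray between -0.07 and 0.07 m and z of coal2_center in the frame of tray between 0.005 and 0.036 m and x of coal3_center in the frame of tray between -0.1 and 0.1 m and y of coal3_center in the frame of tray between -0.07 and 0.07 m and z of coal3_center in the frame of tray between 0.005 and 0.036 m and x of coal4_center in the frame of tray between -0.1 and 0.1 m and y of coal4_center in the frame of tray between -0.07 and 0.07 m and z of coal4_center in the frame of tray between 0.005 and 0.036 m and x of tray in the frame of stand above -0.007 m and z of tray in the frame of stand below 0.006 m and angle between tray's own z axis and vertical below 0.06 rad), for 0.2 s.
At the end, for the whole second after the job is handed in: Tray fully home (within 1 cm of the back plate), flat, every present briquette in it in one layer; dial within 0.12 rad of the red mark; incense holder hanging at rest by its handle bar on the hook's arm, upright within 0.4 rad, the bar's middle within 28 mm of the arm (all of step 3 and value of joint vent between 1.68 and 1.92 rad and x of censer_bail in the frame of hook between -0.09 and -0.005 m and y of censer_bail in the frame of hook between -0.028 and 0.028 m and z of censer_bail in the frame of hook between 0.16 and 0.19 m and angle between censer's own z axis and vertical below 0.4 rad and contact force between censer and hook above 0.5 N and linear speed of censer below 0.06 m/s); the robot touches nothing.
It fails at once if the roasting bowl, the cup among the briquettes or the scraper is moved more than 3 cm or tipped (distance of any of roasting_bowl, cup_a, scraper from where it was at the start of the episode above 0.03 m or angle between any of roasting_bowl, cup_a, scraper's own z axis and vertical above 0.5 rad).
Of coal1, coal2, coal3, coal4 only 2 to 4 are there at a start; the rules pass over those that are not, and their reading is None.
At some moment in a run one of coal1, coal2, coal3, coal4, censer may be knocked a few centimetres aside while the robot is not near it.
Once in a run the grip may slacken for a moment while it holds something.
It also fails if it takes over 210 s, if anything falls off the work surface, if the arm or the gripper's body presses on something with over 40 N, if the wrist force passes 120 N, or if a joint passes its speed limit or range.

ROBOT

A 7-joint arm with a two-finger parallel gripper is mounted at the origin on the work surface. World frame = base frame: x ahead of the robot, y to its left, z up, the work surface at z = 0. Lengths are in m, angles in rad, forces in N, time in s.
With the tool pointing down it reaches from about 0.425 to 0.925 m from the base axis. Payload 6.8 kg.
Tool frame: the origin (TCP) lies at the very end of the fingers, on their centre line; the grasp point (between the pads) lies 19 mm behind it; z points along the fingers, y is the line along which they close (so a half turn about z gives the same grasp; the last joint's range is limited). The gripper opens to 88 mm and grips with 3 to 60 N. Pads are 20 mm wide; open, the fingers measure 115 mm over their backs; the gripper's body (75 mm by 178 mm) begins 61 mm behind the grasp point.
Start: joints at [-1.305, 0.477, 0.022, 1.555, -0.011, 1.109, -0.083], TCP at [0.246, 0.628, 0.223] pointing down, gripper open.
Joint ranges: [-2.96, 2.96], [-0.34, 2.1], [-1.41, 1.46], [0.24, 2.44], [-1.37, 4.51], [0.17, 1.92], [-2.96, 2.96]. Speed limits (rad/s): [2.39, 2.39, 3.14, 3.14, 3.14, 3.14, 3.14].

INTERFACE

Orientations are given as a unit quaternion [w, x, y, z].
In Python, from rig import robot gives the robot as it stands.
- The arm moves only by the tool step_arm, never from a script. Its arguments are lists of equal length, an entry for each row: "translation": the shift along the world's x, y, z in cm, a list of three; "angular": the turn, a rotation vector about the world's x, y, z in degrees, a list of three. In form: {"translation": [[tx, ty, tz], ...], "angular": [[rx, ry, rz], ...]}. A call has 1 to 12 rows; each row is the pose to reach, as a shift and turn from the pose commanded when the call began; what a row does not reach only later rows make up. A row lasts 1/8 s, in which the tool goes at most 62.5 mm and 10.7 degrees, less where a joint would pass 70% of its speed; a pose out of reach is approached as far as the arm can. A call with a gripper value outside its range is refused whole. "hand" is the finger opening in cm, from 0 to 8.78, set as the call begins (left out, the last holds). The fingers move at their own pace and stop on an object; the grip force is fixed at half the most. Time passes only in rows, so rows that repeat a pose let the fingers close. It gives the time, the measured TCP pose, the force, the opening and the grip force at its end, in the units of the state.
- robot.read_state(): the state, without advancing time (a new reading comes with each control period).
- robot.get_image(name): name is "side" or "top" or "wrist"; returns (picture, depth): 384x512x3 uint8, blue, green, red; 384x512 float32, m along the optical axis (not along the pixel's ray), 0 where there is no reading.
- robot.camera_info(name): a dict with "fov_y" (degrees; the focal length in pixels is half the picture's height over the tangent of half this angle, whatever the lens; pixels are square), "cx", "cy" (the principal point, pixels), "camera_from_world" (4x4, takes a point from world to camera coordinates); the wrist camera has in their place "hand_eye" (4x4, takes a point from camera to tool coordinates, whose origin is the TCP and whose axes are the flange's). Camera axes: x right, y up, looking along -z (the intrinsics and any distortion apply to the point x, -y, -z); pixel columns grow to the right and rows downward; lengths in m; the calibration is good to about 2 mm. A picture is of the moment at which its call begins: read the wrist's pose just before it. camera_info takes no time and is no camera call.
- robot.sign_off(): hands the job in; it is judged then, once.
The state is a dict: "time": time; "qpos": joint angles; "joint_vel": joint speeds; "joint_torque": joint torques, N m; "ee_pos": TCP position; "orientation": TCP orientation; "force": force on the tool from outside, world axes, zero at the start; "torque": the same for the moment, N m; "opening": finger opening in m; "grasp_force": force on a finger pad.
Only numpy, scipy, OpenCV 4.12 (cv2) and the standard library are available. Lean on these libraries where they do the work, as an engineer would, in place of code of your own. Each camera call takes 0.05 s, during which the arm holds its last target. There are 200 camera calls.

## Working session

There is one attempt and no reset: what is moved stays moved. The work goes in short steps, Python scripts to look and compute and a tool call to move; the robot and the scene stay as the last step left them, time stands still between calls to the robot, and variables do not carry over. Pictures are saved under pics/ and viewed, at most 14 in all, crops included, and the job is handed in when it is done.

Besides the shell and the picture viewer there is one more tool, called in YAML: its name, and indented under it one key for each argument. step_arm: Moves the arm, as the interface text tells. Its arguments: {"type":"object","properties":{"translation":{"type":"array"},"angular":{"type":"array"},"hand":{"type":"number"}},"required":["translation","angular"]}

```bash
mkdir -p pics; ls
cat > h.py <<'E'
import numpy as np, cv2
from rig import robot
from scipy.spatial.transform import Rotation as R
def grab(n):
    s=robot.read_state(); im,d=robot.get_image(n); c=robot.camera_info(n)
    if n=='wrist':
        q=s['orientation']; T=np.eye(4); T[:3,:3]=R.from_quat([q[1],q[2],q[3],q[0]]).as_matrix(); T[:3,3]=s['ee_pos']
        M=T@np.array(c['hand_eye'])
    else: M=np.linalg.inv(np.array(c['camera_from_world']))
    f=192/np.tan(np.radians(c['fov_y'])/2)
    return dict(im=im,d=d,M=M,f=f,cx=c['cx'],cy=c['cy'],info=c)
def ray(v,u,w):
    r=np.array([(u-v['cx'])/v['f'],-(w-v['cy'])/v['f'],-1.]); return v['M'][:3,:3]@r, v['M'][:3,3]
def onz(v,u,w,z):
    r,o=ray(v,u,w); return o+r*(z-o[2])/r[2]
def cloud(v):
    W,U=np.mgrid[0:384,0:512]; r=np.stack([(U-v['cx'])/v['f'],-(W-v['cy'])/v['f'],-np.ones(U.shape)],-1)*v['d'][...,None]
    return r@v['M'][:3,:3].T+v['M'][:3,3]
def proj(v,p):
    q=np.linalg.inv(v['M'])@np.append(p,1); return v['cx']+v['f']*q[0]/-q[2], v['cy']-v['f']*q[1]/-q[2]
E
python3 - <<'E'
from h import *
import pickle
V={n:grab(n) for n in('top','side','wrist')}
pickle.dump(V,open('v0.pkl','wb'))
for n,v in V.items():
    print(n,{k:v['info'][k] for k in v['info'] if k not in('camera_from_world','hand_eye')},v['M'].round(3).tolist())
    cv2.imwrite(f'pics/{n}0.png',cv2.resize(v['im'],None,fx=1.5,fy=1.5))
print(robot.read_state())
E
```

```text
pics
top {'fov_y': 42.0446065737223, 'cx': 247.6576887212129, 'cy': 192.10828202144464} [[-0.027, 0.994, -0.109, 0.404], [-1.0, -0.025, 0.012, -0.026], [0.01, 0.109, 0.994, 1.402], [0.0, 0.0, 0.0, 1.0]]
side {'fov_y': 51.34943260917863, 'cx': 259.7871363562444, 'cy': 194.84021670675813} [[0.94, 0.227, -0.254, 0.291], [-0.34, 0.664, -0.666, -0.701], [0.018, 0.712, 0.702, 0.808], [0.0, 0.0, 0.0, 1.0]]
wrist {'fov_y': 64.53675529783722, 'cx': 260.37397434265915, 'cy': 191.6710827864681} [[0.365, -0.902, -0.231, 0.183], [0.931, 0.353, 0.092, 0.652], [-0.002, -0.249, 0.969, 0.385], [0.0, 0.0, 0.0, 1.0]]
{'time': 0.15, 'qpos': array([-1.30511199,  0.47758909,  0.02236342,  1.55616693, -0.01149745,
        1.10929281, -0.08307781]), 'joint_vel': array([-0.00079822, -0.00162919,  0.00086075, -0.00323948,  0.00223389,
        0.0020717 ,  0.00107485]), 'joint_torque': array([ 1.77672227e-03, -5.83291161e+01,  1.53595258e+00, -2.72877681e+01,
       -5.43113274e-02,  1.43811561e-02,  8.90610158e-05]), 'ee_pos': array([0.24632477, 0.62798037, 0.22194381]), 'orientation': array([-7.34369679e-05,  1.85792869e-01,  9.82588708e-01, -6.59808387e-04]), 'force': array([-0.07647212,  0.98010147,  0.06332016]), 'torque': array([ 0.02367373, -0.01797985,  0.0046545 ]), 'grasp_force': 0.0, 'opening': 0.08756085716406639}
```

View pics/top0.png

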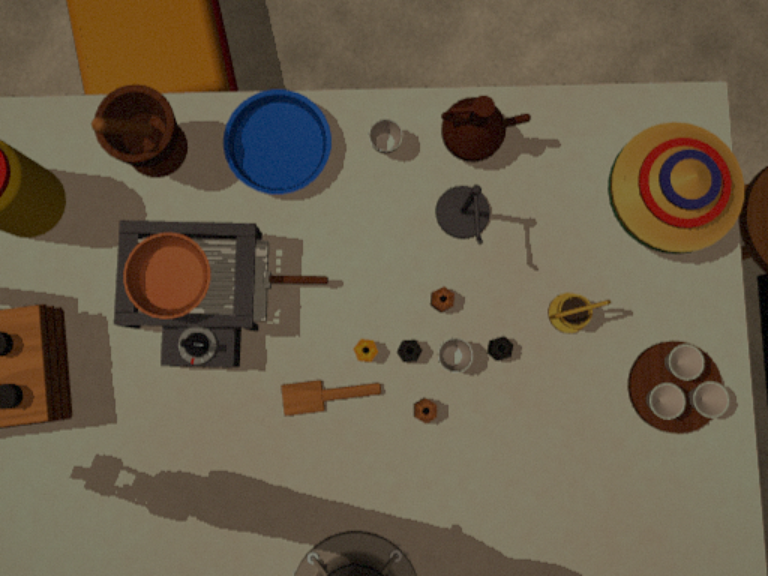

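View pics/side0.png

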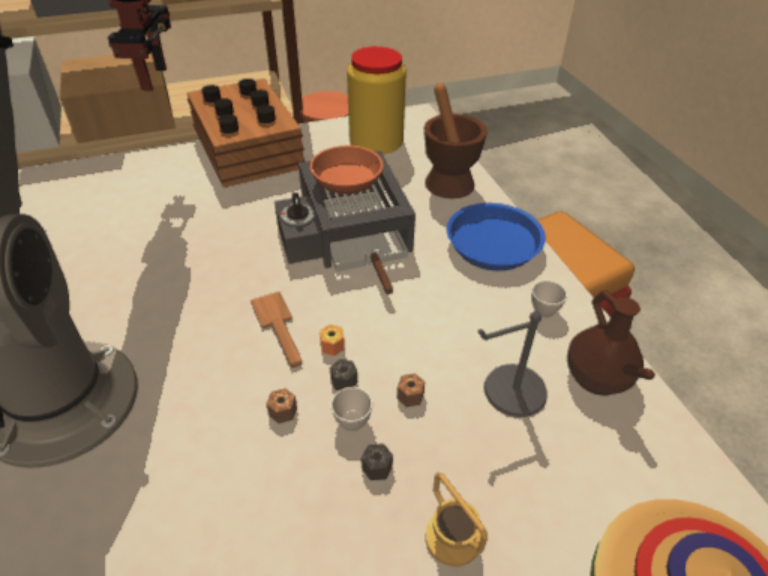

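The top view (1.5x) shows the stand at (185,275) with the tray handle at (300,281), and the dial at (196,346) with its red tick at (192,360). The hook foot is at (463,212), with its arm ending near (478,240), and the censer is at (572,312).

There are five hexagonal blocks:
- Black at (410,351) and (500,349).
- Yellow at (366,350).
- Brown at (442,299) and (425,410).

Only the two black ones fit "black charcoal briquette", and the cup is between them at (457,355).

Run:
```python
from h import *
import pickle
V=pickle.load(open('v0.pkl','rb'))
t,s=V['top'],V['side']; P=cloud(t); Q=cloud(s)
def lines(a,b):
    (r1,o1),(r2,o2)=a,b; A=np.stack([r1,-r2],1); k=np.linalg.lstsq(A,o2-o1,rcond=None)[0]
    p,q=o1+k[0]*r1,o2+k[1]*r2; return (p+q)/2,np.linalg.norm(p-q)
def rect(m,P,name,zr):
    k=m&(P[...,2]>zr[0])&(P[...,2]<zr[1]); p=P[k]
    if len(p)<5: print(name,'few',len(p)); return
    r=cv2.minAreaRect(p[:,:2].astype(np.float32)*1000); print(name,len(p),'z med %.3f'%np.median(p[:,2]),'rect c',np.round(r[0],1),'size',np.round(r[1],1),'ang %.1f'%r[2], 'xr',(p[:,0].min()*1e3).round(),(p[:,0].max()*1e3).round(),'yr',(p[:,1].min()*1e3).round(),(p[:,1].max()*1e3).round())
def box(sh,x0,y0,x1,y1):
    m=np.zeros(sh,bool); m[int(y0/1.5):int(y1/1.5),int(x0/1.5):int(x1/1.5)]=1; return m
S=(384,512)
for nm,v,bs in(('top',t,[(395,336,425,366),(485,334,515,364),(352,336,380,364),(428,284,458,314),(410,395,442,425)]),('side',s,[(328,357,360,392),(360,443,396,482),(316,322,348,358),(394,372,428,408),(264,388,300,422)])):
    C=t and (P if nm=='top' else Q)
    for b in bs: rect(box(S,*b),C,nm+' blk',(0.022,0.045)); rect(box(S,*b),C,nm+' blk top',(0.029,0.036))
for nm,v,C,b in(('top',t,P,(100,200,265,335)),('side',s,Q,(270,150,420,270))): 
    rect(box(S,*b),C,nm+' stand',(0.093,0.103))
rect(box(S,155,325,245,372),P,'draught',(0.06,0.072)); rect(box(S,155,325,245,372),P,'dial',(0.10,0.116)); rect(box(S,275,155,325,240),Q,'dial side',(0.10,0.116))
rect(box(S,266,270,350,292),P,'handle',(0.02,0.045)); rect(box(S,360,245,400,298),Q,'handle s',(0.02,0.045))
rect(box(S,540,285,620,340),P,'censer cup',(0.045,0.06));rect(box(S,540,285,620,340),P,'bail',(0.09,0.118))
rect(box(S,420,465,500,570),Q,'censer cup s',(0.045,0.06));rect(box(S,420,465,500,570),Q,'bail s',(0.09,0.118))
rect(box(S,430,175,500,250),P,'foot',(0.005,0.013)); rect(box(S,430,175,500,250),P,'arm',(0.155,0.172));rect(box(S,430,175,500,250),P,'ball/tip',(0.174,0.195))
rect(box(S,470,300,560,420),Q,'arm s',(0.155,0.172));rect(box(S,470,300,560,420),Q,'tip/ball s',(0.174,0.195))
rect(box(S,430,330,480,375),P,'cup',(0.04,0.055)); rect(box(S,275,370,390,420),P,'scraper',(0.008,0.025)); rect(box(S,110,220,225,325),P,'bowl',(0.12,0.155))
k=cv2.resize(t['im'][190:290,215:365],None,fx=5,fy=5,interpolation=2); cv2.imwrite('pics/c1.png',k)
a=cv2.resize(t['im'][210:250,100:165],None,fx=9,fy=9,interpolation=2); cv2.imwrite('pics/c2.png',a)
```

```text
top blk 186 z med 0.033 rect c [ 436.9 -107.9] size [41.3 38.4] ang 88.7 xr 418.0 456.0 yr -129.0 -87.0
top blk top 149 z med 0.033 rect c [ 436.9 -108. ] size [41.1 38.2] ang 88.6 xr 418.0 456.0 yr -129.0 -87.0
top blk 195 z med 0.033 rect c [ 437.7 -275.6] size [43.6 40.7] ang 47.1 xr 416.0 460.0 yr -297.0 -254.0
top blk top 139 z med 0.033 rect c [ 437.2 -275.8] size [42.6 39.6] ang 49.0 xr 416.0 457.0 yr -296.0 -254.0
top blk 186 z med 0.033 rect c [440.  -28.7] size [41.8 39.3] ang 79.0 xr 420.0 461.0 yr -49.0 -8.0
top blk top 152 z med 0.033 rect c [439.9 -28.7] size [41.8 39. ] ang 79.0 xr 420.0 461.0 yr -49.0 -8.0
top blk 189 z med 0.033 rect c [ 530.8 -172.2] size [43.3 39.8] ang 52.2 xr 509.0 551.0 yr -193.0 -151.0
top blk top 142 z med 0.033 rect c [ 529.9 -172.9] size [38.7 42. ] ang 87.5 xr 509.0 551.0 yr -193.0 -153.0
top blk 196 z med 0.033 rect c [ 328.1 -133.1] size [38.7 43. ] ang 89.7 xr 307.0 350.0 yr -152.0 -114.0
top blk top 154 z med 0.033 rect c [ 328.1 -133. ] size [38.4 43. ] ang 87.0 xr 307.0 350.0 yr -152.0 -114.0
side blk 237 z med 0.033 rect c [ 435.4 -1
[... 2301 characters left out ...]
 rect c [ 659.6 -220.1] size [78.9  9.2] ang 2.8 xr 620.0 699.0 yr -225.0 -214.0
ball/tip 51 z med 0.183 rect c [ 657.2 -217.8] size [15.8 99.6] ang 88.9 xr 607.0 707.0 yr -226.0 -211.0
arm s 140 z med 0.169 rect c [ 659.6 -220.2] size [10.6 88.5] ang 89.4 xr 615.0 704.0 yr -226.0 -215.0
tip/ball s 67 z med 0.183 rect c [ 657.  -219.4] size [ 13.4 100.7] ang 88.6 xr 607.0 707.0 yr -227.0 -214.0
cup 91 z med 0.050 rect c [ 426.2 -188.5] size [61.2 60.7] ang 37.6 xr 396.0 458.0 yr -219.0 -159.0
scraper 753 z med 0.012 rect c [363.6  42. ] size [190.6  77.4] ang 89.6 xr 325.0 402.0 yr -53.0 137.0
bowl 988 z med 0.136 rect c [572.6 305. ] size [145.7 145.4] ang 88.8 xr 500.0 645.0 yr 232.0 378.0
```

View pics/c1.png

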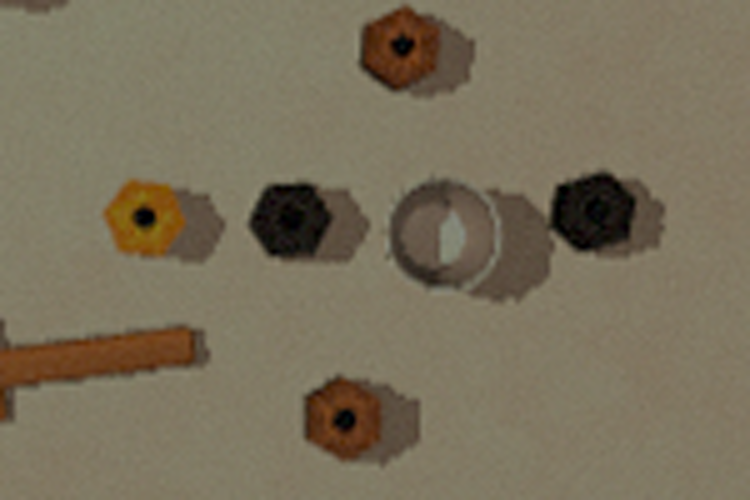

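View pics/c2.png

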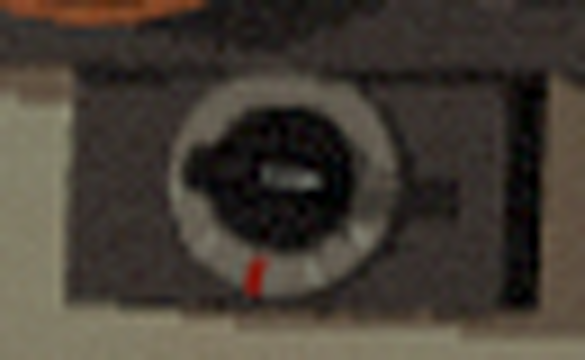

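The crops confirm it: only the blocks at crop (290,220) and (594,210) are black. In the dial crop the pointer is at about (290,178), pointing right and slightly down. The red tick is at (255,278).

Next I'll move over the stand for a close look at the dial and handle.

step_arm:
  translation:
    - [0,0,5]
    - [0,0,8]
    - [27.4,-43.8,6]
    - [27.4,-43.8,6]
    - [27.4,-43.8,6]
    - [27.4,-43.8,6]
    - [27.4,-43.8,6]
    - [27.4,-43.8,6]
    - [27.4,-43.8,6]
    - [27.4,-43.8,6]
    - [27.4,-43.8,6]
    - [27.4,-43.8,6]
  angular:
    - [0,0,0]
    - [0,0,0]
    - [0,0,-68.6]
    - [0,0,-68.6]
    - [0,0,-68.6]
    - [0,0,-68.6]
    - [0,0,-68.6]
    - [0,0,-68.6]
    - [0,0,-68.6]
    - [0,0,-68.6]
    - [0,0,-68.6]
    - [0,0,-68.6]

```text
time: 1.65
ee_pos: [0.5206, 0.1898, 0.2825]
orientation: [-0.0, 0.708, 0.706, -0.0]
force: [0.2, 0.7, 0.4]
opening: 0.088
grasp_force: 0.0
```

step_arm:
  translation:
    - [0,0,0]
    - [0,0,0]
    - [0,0,0]
    - [0,0,0]
  angular:
    - [0,0,0]
    - [0,0,0]
    - [0,0,0]
    - [0,0,0]

```text
time: 2.15
ee_pos: [0.5202, 0.1909, 0.2827]
orientation: [-0.0, 0.707, 0.707, 0.0]
force: [-0.3, -0.6, -0.0]
opening: 0.0881
grasp_force: 0.0
```

Run:
```python
from h import *
import pickle
v=grab('wrist'); pickle.dump(v,open('w1.pkl','wb')); cv2.imwrite('pics/w1.png',cv2.resize(v['im'],None,fx=1.5,fy=1.5))
s=robot.read_state(); print(s['time'],s['ee_pos'],s['orientation'],s['qpos'])
P=cloud(v); hsv=cv2.cvtColor(v['im'],cv2.COLOR_BGR2HSV)
hd=(P[...,2]>.03)&(P[...,2]<.045)&(P[...,1]<.145)&(P[...,0]>.55)&(P[...,0]<.61)&(P[...,1]>0.02)
p=P[hd]; print('handle',len(p),np.percentile(p,[1,50,99],axis=0).round(4)); vx,vy,x0,y0=cv2.fitLine(p[:,:2].astype(np.float32),2,0,.01,.01).ravel(); print('dir',np.degrees(np.arctan2(vx,vy)),x0,y0)
bar=(P[...,2]>.102)&(P[...,2]<.12)&(P[...,0]>.43)&(P[...,0]<.489)&(P[...,1]>.2)&(P[...,1]<.33); p=P[bar]; print('bar',len(p),np.median(p[:,2]),cv2.minAreaRect(p[:,:2].astype(np.float32)*1000))
disc=(P[...,2]>.07)&(P[...,2]<.12)&(P[...,0]>.43)&(P[...,0]<.489)&(P[...,1]>.2)&(P[...,1]<.33); p=P[disc]; print('disc',cv2.minEnclosingCircle(p[:,:2].astype(np.float32)*1000))
wh=bar&(hsv[...,2]>130)&(hsv[...,1]<70); p=P[wh]; print('pointer',len(p),p.mean(0) if len(p) else '', cv2.minAreaRect(p[:,:2].astype(np.float32)*1000) if len(p) else '')
red=((hsv[...,0]<8)|(hsv[...,0]>172))&(hsv[...,1]>150)&(P[...,2]>.06)&(P[...,2]<.09)&(P[...,0]<.49); p=P[red]; print('red',len(p),p.mean(0) if len(p) else '')
```

```text
2.2 [0.52033607 0.19077071 0.28268511] [-1.14984973e-05  7.07010091e-01  7.07203457e-01  3.96929494e-05] [-0.83707512  0.23157532  0.44852719  1.79890425 -0.11003471  1.13557928
 -0.35221783]
handle 727 [[0.5653 0.0391 0.031 ]
 [0.5735 0.095  0.0389]
 [0.5825 0.1436 0.0407]]
dir 2.256036 0.57360345 0.09389504
bar 566 0.11089894368261519 ((469.3570556640625, 243.5966796875), (30.941532135009766, 92.14532470703125), 25.41331672668457)
disc ((479.5885925292969, 257.1402282714844), 57.145755767822266)
pointer 25 [0.45646744 0.25697886 0.11180753] ((456.4383850097656, 256.31549072265625), (14.524251937866211, 1.8080956935882568), 82.02728271484375)
red 34 [0.42894647 0.27527594 0.07366267]
```

View pics/w1.png

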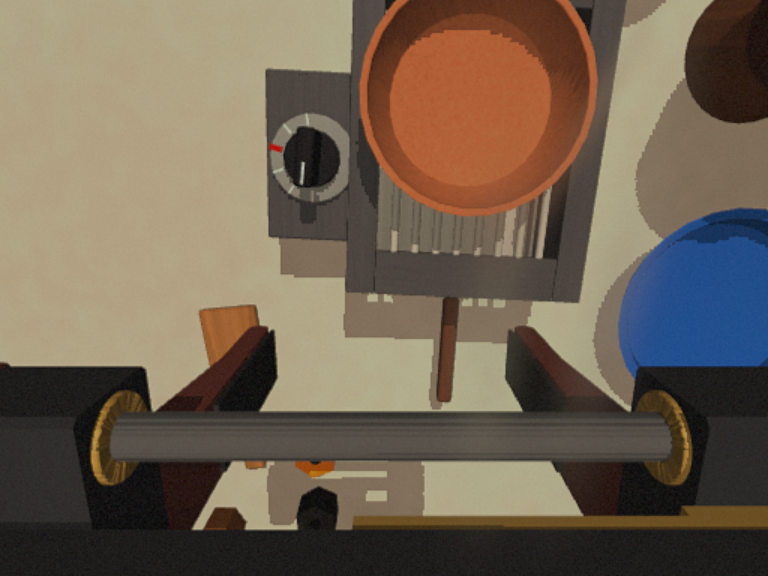

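The wrist view shows the handle at (447,350), and the dial at (310,158) with its pointer at (303,172) and the red tick at (275,148). Handle axis: x=0.5728 at y=0.073, direction 2.3°, top at 39 mm. Next I'll grip it.

step_arm:
  translation:
    - [5.3,-11.8,-4]
    - [5.3,-11.8,-8]
    - [5.3,-11.8,-14]
    - [5.3,-11.8,-20]
    - [5.3,-11.8,-24]
    - [5.3,-11.8,-27]
    - [5.3,-11.8,-27]
    - [5.3,-11.8,-27]
    - [5.3,-11.8,-27]
  angular:
    - [0,0,-2.3]
    - [0,0,-2.3]
    - [0,0,-2.3]
    - [0,0,-2.3]
    - [0,0,-2.3]
    - [0,0,-2.3]
    - [0,0,-2.3]
    - [0,0,-2.3]
    - [0,0,-2.3]
  hand: 5

```text
time: 3.32
ee_pos: [0.5749, 0.0728, 0.0144]
orientation: [0.001, 0.721, 0.693, 0.001]
force: [0.1, -0.2, 0.6]
opening: 0.05
grasp_force: 0.0
```

step_arm:
  translation:
    - [0,0,0]
    - [0,0,0]
    - [0,0,0]
    - [0,0,0]
    - [0,0,0]
    - [0,0,0]
    - [0,0,0]
    - [0,0,0]
  angular:
    - [0,0,0]
    - [0,0,0]
    - [0,0,0]
    - [0,0,0]
    - [0,0,0]
    - [0,0,0]
    - [0,0,0]
    - [0,0,0]
  hand: 0

```text
time: 4.32
ee_pos: [0.5735, 0.0724, 0.0127]
orientation: [0.0, 0.721, 0.693, 0.0]
force: [-0.4, 0.8, 1.1]
opening: 0.0138
grasp_force: 30.0
```

step_arm:
  translation:
    - [0,-1,0]
    - [-0.1,-2,0]
    - [-0.1,-3.5,0]
    - [-0.2,-5,0]
    - [-0.25,-6.5,0]
    - [-0.3,-8,0]
    - [-0.4,-9.5,0]
    - [-0.4,-11,0]
    - [-0.5,-12.5,0]
    - [-0.5,-13.3,0]
    - [-0.5,-13.3,0]
    - [-0.5,-13.3,0]
  angular:
    - [0,0,0]
    - [0,0,0]
    - [0,0,0]
    - [0,0,0]
    - [0,0,0]
    - [0,0,0]
    - [0,0,0]
    - [0,0,0]
    - [0,0,0]
    - [0,0,0]
    - [0,0,0]
    - [0,0,0]

```text
time: 5.82
ee_pos: [0.5683, -0.0624, 0.0127]
orientation: [0.001, 0.722, 0.692, -0.001]
force: [0.2, -4.5, 2.8]
opening: 0.0138
grasp_force: 30.0
```

step_arm:
  translation:
    - [0,0,0]
    - [0,0,0]
    - [0,0,0]
    - [0,0,6]
    - [0,0,12]
    - [0,0,18]
    - [0,0,18]
    - [0,0,18]
  angular:
    - [0,0,0]
    - [0,0,0]
    - [0,0,0]
    - [0,0,0]
    - [0,0,0]
    - [0,0,0]
    - [0,0,0]
    - [0,0,0]
  hand: 6

```text
time: 6.82
ee_pos: [0.568, -0.06, 0.1922]
orientation: [-0.0, 0.721, 0.693, -0.0]
force: [-0.9, -0.4, 0.8]
opening: 0.0601
grasp_force: 0.0
```

```bash
cat >> h.py <<'E'
def rect(P,m,zr,x,y):
    k=m&(P[...,2]>zr[0])&(P[...,2]<zr[1])&(P[...,0]>x[0])&(P[...,0]<x[1])&(P[...,1]>y[0])&(P[...,1]<y[1]); p=P[k]
    return (len(p),)+((np.median(p,0).round(4),cv2.minAreaRect(p[:,:2].astype(np.float32)*1000)) if len(p)>4 else ())
E
cat > look.py <<'E'
from h import *
t=grab('top'); P=cloud(t); a=np.ones((384,512),bool); s=grab('side'); Q=cloud(s)
print(robot.read_state()['time'],robot.read_state()['ee_pos'])
print('tray/handle',rect(P,a,(.025,.045),(.55,.6),(-.15,.03)))
g=cv2.cvtColor(t['im'],cv2.COLOR_BGR2GRAY); gs=cv2.cvtColor(s['im'],cv2.COLOR_BGR2GRAY)
for n,C,G in(('top',P,g),('side',Q,gs)):
    m=((C[...,2]>.022)&(C[...,2]<.06)&(G<75)&(C[...,0]>.25)&(C[...,0]<.8)&(C[...,1]<.17)&(C[...,1]>-.5)).astype(np.uint8)
    k,l,st,c=cv2.connectedComponentsWithStats(m)
    for i in range(1,k):
        if st[i,4]>40: p=C[l==i]; print(n,'dark',st[i,4],p.min(0).round(3),p.max(0).round(3),c[i].round())
print('bail',rect(P,a,(.095,.118),(.4,.6),(-.5,-.3)))
print('tray side',rect(Q,a,(.012,.022),(.47,.68),(-.1,.14)))
cv2.imwrite('pics/now.png',t['im'])
E
python3 look.py
```

```text
6.925 [ 0.5673204  -0.06020848  0.19098516]
tray/handle (29, array([0.5713, 0.0164, 0.0342]), ((569.6486206054688, 17.125137329101562), (7.196723461151123, 28.271364212036133), 80.64966583251953))
top dark 72 [ 0.785 -0.275  0.029] [ 0.8  -0.2   0.06] [314. 105.]
top dark 172 [0.735 0.033 0.022] [0.799 0.169 0.043] [197. 121.]
top dark 164 [ 0.509 -0.193  0.024] [ 0.551 -0.153  0.039] [295. 199.]
top dark 155 [ 0.499 -0.437  0.036] [ 0.529 -0.379  0.059] [381. 202.]
top dark 152 [ 0.472 -0.44   0.036] [ 0.503 -0.381  0.06 ] [384. 212.]
top dark 191 [ 0.419 -0.296  0.023] [ 0.46  -0.254  0.04 ] [334. 232.]
top dark 70 [ 0.418 -0.129  0.026] [ 0.456 -0.111  0.041] [277. 234.]
top dark 161 [ 0.309 -0.153  0.026] [ 0.35  -0.114  0.042] [283. 274.]
side dark 45 [0.655 0.16  0.022] [0.668 0.169 0.059] [273. 158.]
side dark 48 [ 0.559 -0.098  0.027] [0.569 0.006 0.041] [268. 218.]
side dark 163 [ 0.785 -0.277  0.022] [ 0.8   -0.212  0.06 ] [386. 249.]
side dark 72 [ 0.419 -0.131  0.022] [ 0.457 -0.103  0.036] [229. 251.]
side dark 47 [ 0.694 -0.225  0.023] [ 0.704 -0.217  0.06 ] [345. 251.]
side dark 41 [ 0.512 -0.193  0.022] [ 0.542 -0.168  0.036] [271. 262.]
side dark 233 [ 0.417 -0.297  0.023] [ 0.461 -0.255  0.038] [252. 306.]
side dark 440 [ 0.478 -0.436  0.042] [ 0.523 -0.386  0.053] [303. 349.]
bail (117, array([ 0.4998, -0.4053,  0.1093]), ((500.74017333984375, -408.9815673828125), (7.886473178863525, 98.50859832763672), 13.363794326782227))
tray side (220, array([0.5579, 0.0227, 0.018 ]), ((573.3666381835938, 74.22091674804688), (131.6795654296875, 153.33493041992188), 89.07884216308594))
```

step_arm:
  translation:
    - [-5,-2,0]
    - [-10,-4,0]
    - [-13,-4.8,0]
    - [-13,-4.8,-5]
    - [-13,-4.8,-10]
    - [-13,-4.8,-14]
    - [-13,-4.8,-17]
    - [-13,-4.8,-18.6]
    - [-13,-4.8,-18.6]
    - [-13,-4.8,-18.6]
    - [-13,-4.8,-18.6]
  angular:
    - [0,0,2]
    - [0,0,2]
    - [0,0,2]
    - [0,0,2]
    - [0,0,2]
    - [0,0,2]
    - [0,0,2]
    - [0,0,2]
    - [0,0,2]
    - [0,0,2]
    - [0,0,2]

```text
time: 8.3
ee_pos: [0.4393, -0.1086, 0.0076]
orientation: [0.001, 0.709, 0.705, 0.001]
force: [0.1, 0.9, 0.3]
opening: 0.0602
grasp_force: 0.0
```

step_arm:
  translation:
    - [0,0,0]
    - [0,0,0]
    - [0,0,0]
    - [0,0,0]
    - [0,0,0]
    - [0,0,0]
    - [0,0,0]
    - [0,0,4]
    - [0,0,8]
    - [0,0,12]
    - [0,0,12]
  angular:
    - [0,0,0]
    - [0,0,0]
    - [0,0,0]
    - [0,0,0]
    - [0,0,0]
    - [0,0,0]
    - [0,0,0]
    - [0,0,0]
    - [0,0,0]
    - [0,0,0]
    - [0,0,0]
  hand: 2.5

```text
time: 9.68
ee_pos: [0.4403, -0.1087, 0.1288]
orientation: [0.002, 0.709, 0.705, 0.002]
force: [0.1, -0.6, -1.0]
opening: 0.0403
grasp_force: 29.8
```

step_arm:
  translation:
    - [3,5,0]
    - [6.5,10,0]
    - [10,15,0]
    - [13.3,20,0]
    - [13.3,21.8,0]
    - [13.3,21.8,-4]
    - [13.3,21.8,-8]
    - [13.3,21.8,-10.5]
    - [13.3,21.8,-11.5]
    - [13.3,21.8,-11.5]
    - [13.3,21.8,-11.5]
    - [13.3,21.8,-11.5]
  angular:
    - [0,0,-2]
    - [0,0,-2]
    - [0,0,-2]
    - [0,0,-2]
    - [0,0,-2]
    - [0,0,-2]
    - [0,0,-2]
    - [0,0,-2]
    - [0,0,-2]
    - [0,0,-2]
    - [0,0,-2]
    - [0,0,-2]

```text
time: 11.18
ee_pos: [0.5718, 0.1094, 0.0122]
orientation: [0.0, 0.721, 0.693, 0.0]
force: [-0.2, 0.6, -0.2]
opening: 0.0399
grasp_force: 30.0
```

step_arm:
  translation:
    - [0,0,-0.2]
    - [0,0,-0.2]
    - [0,0,-0.2]
  angular:
    - [0,0,0]
    - [0,0,0]
    - [0,0,0]

```text
time: 11.55
ee_pos: [0.5715, 0.1095, 0.0097]
orientation: [0.0, 0.721, 0.693, 0.0]
force: [0.4, -0.1, -0.7]
opening: 0.0397
grasp_force: 30.0
```

step_arm:
  translation:
    - [0,0,0]
    - [0,0,0]
    - [0,0,0]
    - [0,0,0]
    - [0,0,6]
    - [0,0,12]
    - [0,0,16]
    - [-5,-6,16]
    - [-5,-12,16]
    - [-5,-12,16]
  angular:
    - [0,0,0]
    - [0,0,0]
    - [0,0,0]
    - [0,0,0]
    - [0,0,0]
    - [0,0,0]
    - [0,0,0]
    - [0,0,0]
    - [0,0,0]
    - [0,0,0]
  hand: 5.8

```text
time: 12.8
ee_pos: [0.5203, -0.0152, 0.1702]
orientation: [0.0, 0.724, 0.69, -0.0]
force: [0.1, 0.2, 0.4]
opening: 0.0583
grasp_force: 0.0
```

```bash
python3 look.py
```

```text
12.9 [ 0.52134766 -0.01186309  0.16988754]
tray/handle (30, array([ 0.5648, -0.0885,  0.0368]), ((565.1453247070312, -88.39506530761719), (14.33912181854248, 11.520917892456055), 0.32591670751571655))
top dark 70 [ 0.785 -0.275  0.031] [ 0.8  -0.2   0.06] [314. 105.]
top dark 176 [0.735 0.033 0.023] [0.8   0.169 0.043] [197. 121.]
top dark 189 [0.549 0.088 0.023] [0.589 0.13  0.043] [192. 188.]
top dark 184 [ 0.509 -0.193  0.022] [ 0.551 -0.152  0.042] [295. 199.]
top dark 116 [ 0.5   -0.432  0.04 ] [ 0.527 -0.379  0.055] [381. 202.]
top dark 143 [ 0.472 -0.437  0.033] [ 0.502 -0.382  0.056] [383. 213.]
top dark 192 [ 0.419 -0.297  0.023] [ 0.46  -0.254  0.039] [334. 232.]
top dark 97 [ 0.402 -0.218  0.022] [ 0.456 -0.17   0.057] [307. 234.]
top dark 163 [ 0.309 -0.152  0.026] [ 0.35  -0.113  0.041] [283. 273.]
side dark 47 [0.655 0.161 0.022] [0.668 0.17  0.058] [273. 157.]
side dark 150 [0.55  0.084 0.022] [0.59  0.13  0.042] [251. 179.]
side dark 52 [ 0.559 -0.096  0.029] [0.569 0.002 0.04 ] [268. 218.]
side dark 163 [ 0.786 -0.276  0.022] [ 0.8   -0.212  0.06 ] [386. 249.]
side dark 48 [ 0.693 -0.226  0.022] [ 0.703 -0.216  0.058] [345. 251.]
side dark 196 [ 0.512 -0.194  0.022] [ 0.553 -0.156  0.037] [274. 258.]
side dark 260 [ 0.417 -0.298  0.022] [ 0.461 -0.257  0.037] [252. 305.]
side dark 253 [ 0.479 -0.433  0.043] [ 0.52  -0.386  0.05 ] [301. 350.]
bail (116, array([ 0.4999, -0.4079,  0.1094]), ((500.8878173828125, -409.6320495605469), (7.888620853424072, 100.37185668945312), 13.366507530212402))
tray side (269, array([0.5616, 0.0313, 0.0177]), ((573.0465087890625, 73.98189544677734), (130.15045166015625, 152.63601684570312), 88.90772247314453))
```

step_arm:
  translation:
    - [-2,-5,0]
    - [-4,-11,0]
    - [-6,-17,0]
    - [-8.2,-23,0]
    - [-8.2,-26.4,0]
    - [-8.2,-26.4,-5]
    - [-8.2,-26.4,-10]
    - [-8.2,-26.4,-14]
    - [-8.2,-26.4,-16.4]
    - [-8.2,-26.4,-16.4]
    - [-8.2,-26.4,-16.4]
    - [-8.2,-26.4,-16.4]
  angular:
    - [0,0,5]
    - [0,0,10]
    - [0,0,15]
    - [0,0,20]
    - [0,0,20]
    - [0,0,20]
    - [0,0,20]
    - [0,0,20]
    - [0,0,20]
    - [0,0,20]
    - [0,0,20]
    - [0,0,20]

```text
time: 14.4
ee_pos: [0.4407, -0.2746, 0.0068]
orientation: [0.001, 0.59, 0.808, 0.0]
force: [0.0, 0.4, -0.3]
opening: 0.0581
grasp_force: 0.0
```

step_arm:
  translation:
    - [0,0,0]
    - [0,0,0]
    - [0,0,0]
    - [0,0,0]
    - [0,0,0]
    - [0,0,0]
    - [0,0,0]
    - [0,0,4]
    - [0,0,8]
    - [0,0,12]
    - [0,0,12]
    - [0,0,12]
  angular:
    - [0,0,0]
    - [0,0,0]
    - [0,0,0]
    - [0,0,0]
    - [0,0,0]
    - [0,0,0]
    - [0,0,0]
    - [0,0,0]
    - [0,0,0]
    - [0,0,0]
    - [0,0,0]
    - [0,0,0]
  hand: 2.5

```text
time: 15.9
ee_pos: [0.4391, -0.2741, 0.125]
orientation: [-0.0, 0.59, 0.807, 0.0]
force: [-0.3, 0.6, -1.0]
opening: 0.04
grasp_force: 29.9
```

step_arm:
  translation:
    - [2,5,0]
    - [4.5,11,0]
    - [7,17,0]
    - [9.5,23,0]
    - [12,29,0]
    - [13.2,32.2,0]
    - [13.2,32.2,-4]
    - [13.2,32.2,-8]
    - [13.2,32.2,-10.5]
    - [13.2,32.2,-11.5]
    - [13.2,32.2,-11.5]
    - [13.2,32.2,-11.5]
  angular:
    - [0,0,-5]
    - [0,0,-10]
    - [0,0,-15]
    - [0,0,-20]
    - [0,0,-20]
    - [0,0,-20]
    - [0,0,-20]
    - [0,0,-20]
    - [0,0,-20]
    - [0,0,-20]
    - [0,0,-20]
    - [0,0,-20]

```text
time: 17.4
ee_pos: [0.5715, 0.0472, 0.0105]
orientation: [0.0, 0.721, 0.693, -0.0]
force: [0.3, 0.4, -1.7]
opening: 0.0397
grasp_force: 30.0
```

step_arm:
  translation:
    - [0,0,0]
    - [0,0,0]
    - [0,0,0]
  angular:
    - [0,0,0]
    - [0,0,0]
    - [0,0,0]

```text
time: 17.77
ee_pos: [0.5715, 0.0475, 0.0108]
orientation: [0.0, 0.721, 0.693, 0.0]
force: [-0.1, -0.9, -0.9]
opening: 0.0394
grasp_force: 30.0
```

step_arm:
  translation:
    - [0,0,0]
    - [0,0,0]
    - [0,0,0]
    - [0,0,0]
    - [0,0,6]
    - [0,0,12]
    - [0,0,14]
    - [-6,-6,14]
    - [-6,-12,14]
    - [-6,-18,14]
    - [-6,-18,14]
  angular:
    - [0,0,0]
    - [0,0,0]
    - [0,0,0]
    - [0,0,0]
    - [0,0,0]
    - [0,0,0]
    - [0,0,0]
    - [0,0,0]
    - [0,0,0]
    - [0,0,0]
    - [0,0,0]
  hand: 5.8

```text
time: 19.15
ee_pos: [0.5104, -0.1375, 0.1513]
orientation: [0.001, 0.724, 0.69, -0.0]
force: [-0.4, 0.3, 0.6]
opening: 0.0577
grasp_force: 0.0
```

```bash
python3 look.py|egrep -v 'top dark .*0.7|side dark'
python3 - <<'E'
import cv2
a=cv2.imread('pics/now.png'); cv2.imwrite('pics/n1.png',cv2.resize(a[130:270,60:400],None,fx=2.3,fy=2.3))
E
```

```text
19.25 [ 0.51117172 -0.13419352  0.15079849]
tray/handle (262, array([ 0.5668, -0.0307,  0.0377]), ((566.9860229492188, -32.1448860168457), (124.84404754638672, 28.247671127319336), 87.2901611328125))
top dark 186 [0.55  0.024 0.023] [0.59  0.069 0.044] [215. 187.]
top dark 206 [ 0.558 -0.094  0.025] [0.574 0.008 0.046] [248. 187.]
top dark 124 [ 0.5   -0.434  0.039] [ 0.527 -0.379  0.055] [381. 203.]
bail (117, array([ 0.4997, -0.4071,  0.1096]), ((500.90771484375, -409.6728210449219), (7.885830402374268, 100.47582244873047), 13.350552558898926))
tray side (120, array([0.5551, 0.0214, 0.0177]), ((570.0938110351562, 50.353302001953125), (150.23287963867188, 81.18310546875), 2.533503770828247))
```

View pics/n1.png

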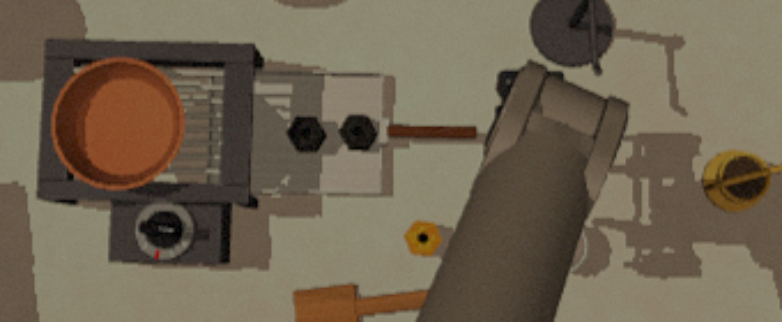

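Both briquettes lie in the tray, at (305,133) and (358,132), and the handle is at (430,131). I'll grip it again and push the tray home.

step_arm:
  translation:
    - [5.7,7.4,0]
    - [5.7,7.4,0]
    - [5.7,7.4,-5]
    - [5.7,7.4,-10]
    - [5.7,7.4,-13]
    - [5.7,7.4,-13.9]
    - [5.7,7.4,-13.9]
    - [5.7,7.4,-13.9]
  angular:
    - [0,0,0]
    - [0,0,0]
    - [0,0,0]
    - [0,0,0]
    - [0,0,0]
    - [0,0,0]
    - [0,0,0]
    - [0,0,0]

```text
time: 20.25
ee_pos: [0.5696, -0.0582, 0.013]
orientation: [0.001, 0.721, 0.693, 0.001]
force: [-0.3, -0.5, -0.7]
opening: 0.0578
grasp_force: 0.0
```

step_arm:
  translation:
    - [0,0,0]
    - [0,0,0]
    - [0,0,0]
    - [0,0,0]
    - [0,0,0]
    - [0,0,0]
    - [0,0,0]
    - [0,0,0]
  angular:
    - [0,0,0]
    - [0,0,0]
    - [0,0,0]
    - [0,0,0]
    - [0,0,0]
    - [0,0,0]
    - [0,0,0]
    - [0,0,0]
  hand: 0

```text
time: 21.25
ee_pos: [0.5685, -0.0586, 0.0116]
orientation: [0.0, 0.721, 0.693, -0.0]
force: [-0.9, 0.5, 1.0]
opening: 0.0139
grasp_force: 30.0
```

step_arm:
  translation:
    - [0,0.7,0]
    - [0.1,2,0]
    - [0.1,3.5,0]
    - [0.2,5,0]
    - [0.25,6.5,0]
    - [0.3,8,0]
    - [0.4,9.5,0]
    - [0.4,11,0]
    - [0.5,12.5,0]
    - [0.55,14,0]
    - [0.6,15,0]
    - [0.6,15,0]
  angular:
    - [0,0,0]
    - [0,0,0]
    - [0,0,0]
    - [0,0,0]
    - [0,0,0]
    - [0,0,0]
    - [0,0,0]
    - [0,0,0]
    - [0,0,0]
    - [0,0,0]
    - [0,0,0]
    - [0,0,0]

```text
time: 22.75
ee_pos: [0.5746, 0.094, 0.0117]
orientation: [-0.001, 0.721, 0.693, 0.001]
force: [0.5, 2.7, -0.0]
opening: 0.0135
grasp_force: 30.0
```

step_arm:
  translation:
    - [0,0.3,0]
    - [0,0.6,0]
    - [0,0.9,0]
    - [0,1.1,0]
    - [0,1.1,0]
  angular:
    - [0,0,0]
    - [0,0,0]
    - [0,0,0]
    - [0,0,0]
    - [0,0,0]

```text
time: 23.38
ee_pos: [0.5745, 0.1026, 0.0117]
orientation: [-0.0, 0.721, 0.693, 0.0]
force: [-0.7, -1.9, 1.2]
opening: 0.0141
grasp_force: 30.0
```

step_arm:
  translation:
    - [0,0.2,0]
    - [0,0.4,0]
    - [0,0.6,0]
    - [0,0.6,0]
  angular:
    - [0,0,0]
    - [0,0,0]
    - [0,0,0]
    - [0,0,0]

```text
time: 23.88
ee_pos: [0.574, 0.1044, 0.0117]
orientation: [0.001, 0.722, 0.692, -0.002]
force: [-1.0, -11.0, 3.0]
opening: 0.0137
grasp_force: 30.0
```

step_arm:
  translation:
    - [0,0,0]
    - [0,0,0]
    - [0,0,0]
    - [0,0,0]
    - [0,-0.3,6]
    - [0,-0.3,12]
    - [0,-0.3,18]
    - [-5,5,22]
    - [-10,9.5,22]
    - [-10.4,9.5,22]
    - [-10.4,9.5,22]
    - [-10.4,9.5,22]
  angular:
    - [0,0,0]
    - [0,0,0]
    - [0,0,0]
    - [0,0,0]
    - [0,0,0]
    - [0,0,0]
    - [0,0,0]
    - [0,0,0]
    - [0,0,0]
    - [0,0,0]
    - [0,0,0]
    - [0,0,0]
  hand: 5

```text
time: 25.38
ee_pos: [0.4712, 0.2026, 0.2318]
orientation: [0.0, 0.722, 0.692, 0.0]
force: [-0.3, -0.4, 0.5]
opening: 0.0501
grasp_force: 0.0
```

step_arm:
  translation:
    - [0,0,0]
    - [0,0,0]
    - [0,0,0]
  angular:
    - [0,0,0]
    - [0,0,0]
    - [0,0,0]

```text
time: 25.75
ee_pos: [0.4708, 0.2029, 0.2315]
orientation: [0.0, 0.722, 0.692, -0.0]
force: [-0.1, -0.2, -0.2]
opening: 0.0502
grasp_force: 0.0
```

```bash
cat > dial.py <<'E'
from h import *
v=grab('wrist'); P=cloud(v); hsv=cv2.cvtColor(v['im'],cv2.COLOR_BGR2HSV); a=np.ones((384,512),bool)
s=robot.read_state(); print(s['time'],s['ee_pos'],s['orientation'])
X,Y=(.425,.489),(.225,.295)
n=rect(P,a,(.100,.12),X,Y); print('bar',n)
wh=(hsv[...,2]>130)&(hsv[...,1]<70); print('pointer',rect(P,wh,(.1,.12),X,Y))
d=rect(P,a,(.064,.082),(.4,.495),(.2,.33)); 
red=((hsv[...,0]<8)|(hsv[...,0]>172))&(hsv[...,1]>150); print('red',rect(P,red,(.05,.1),(.4,.49),(.2,.33)))
k=(P[...,2]>.0)&(P[...,0]>.41)&(P[...,0]<.49)&(P[...,1]>.2)&(P[...,1]<.33); W,U=np.where(k)
cv2.imwrite('pics/dial.png',cv2.resize(v['im'][W.min():W.max(),U.min():U.max()],None,fx=4,fy=4,interpolation=2)); print(U.min(),W.min())
st=(P[...,2]>.09)&(P[...,2]<.104)&(P[...,0]>.485)
q=(P[...,2]>.026)&(P[...,2]<.045)&(P[...,0]>.55)&(P[...,0]<.61)&(P[...,1]<.16); print('handle',P[q].min(0),P[q].max(0)) if q.any() else 0
E
python3 dial.py
```

```text
25.8 [0.47073057 0.20301663 0.23155812] [ 1.04437968e-04  7.21537648e-01  6.92375188e-01 -1.09469175e-04]
bar (760, array([0.4586, 0.2665, 0.1109]), ((469.3402099609375, 256.9073486328125), (61.9279670715332, 39.54778289794922), 88.49994659423828))
pointer (37, array([0.4564, 0.2575, 0.1119]), ((456.489990234375, 256.62689208984375), (14.373777389526367, 1.916377067565918), 86.58382415771484))
red (46, array([0.4291, 0.2751, 0.0743]), ((429.0625915527344, 275.4095764160156), (4.560222625732422, 10.312250137329102), 77.97476959228516))
0 0
handle [0.56637747 0.09134332 0.02667889] [0.58199475 0.1395614  0.04158002]
```

View pics/dial.png

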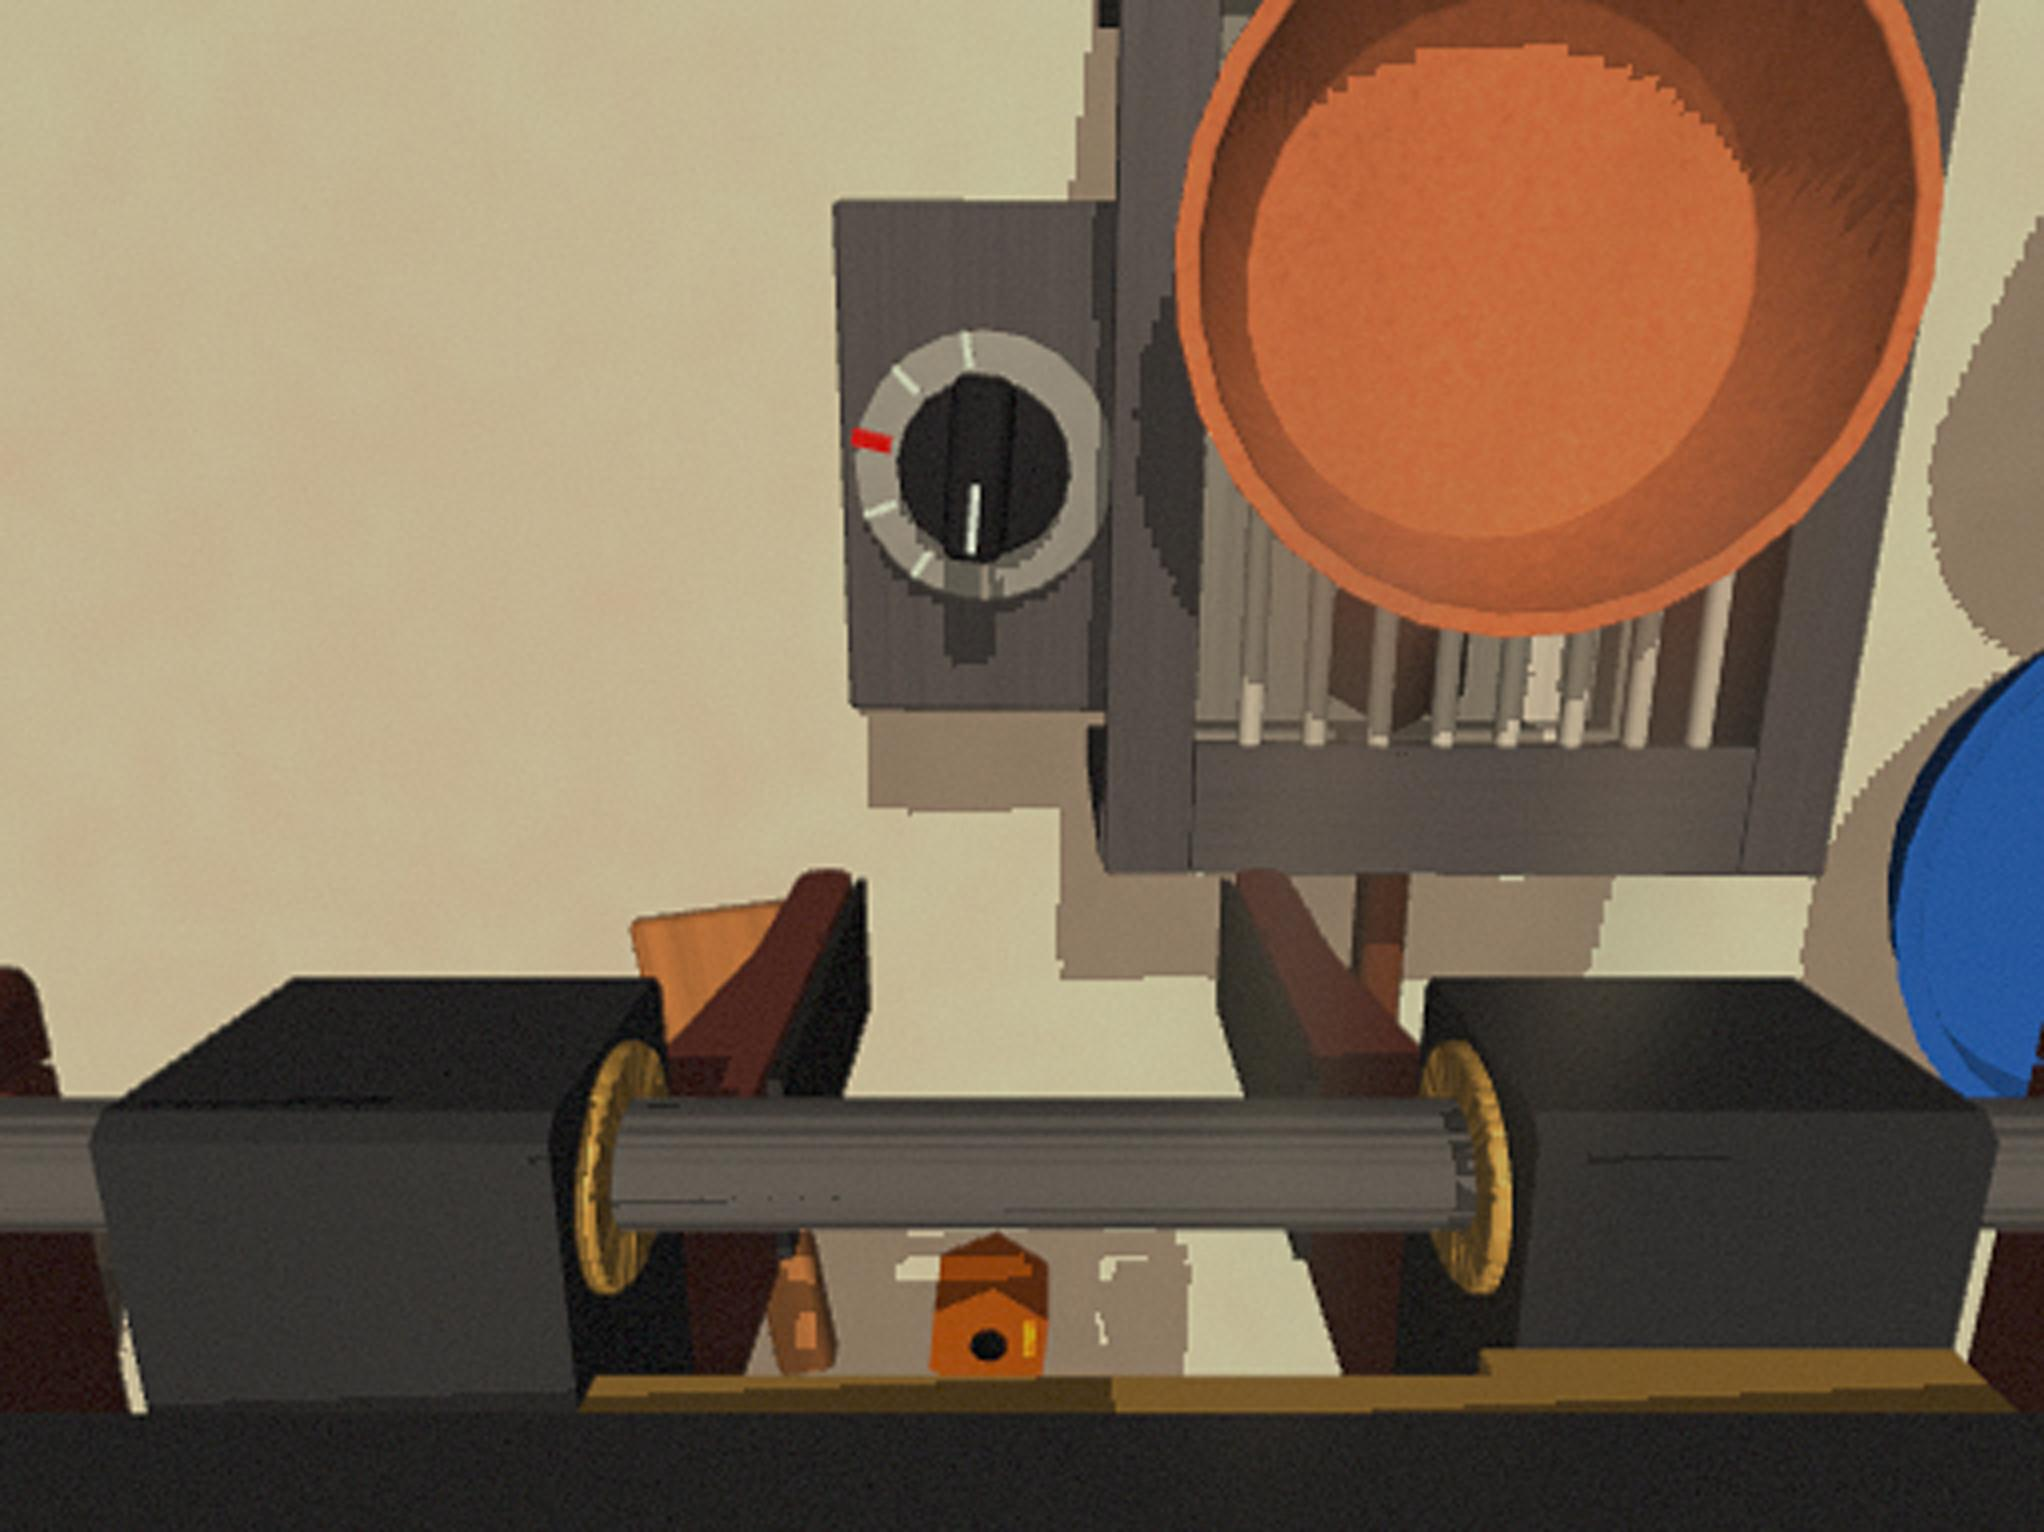

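The wrist view (4x) shows the dial centre at about (983,465), the pointer from (975,485) to (971,550), and the red tick at (872,440). So the dial stands near 0 to 0.1. That picture came out larger than I intended, so later ones will be limited. First, one refinement of the bar's centre.

Run:
```python
from h import *
v=grab('wrist'); P=cloud(v); a=np.ones((384,512),bool)
print(robot.read_state()['ee_pos'])
print('bar',rect(P,a,(.107,.116),(.435,.478),(.235,.30)))
hsv=cv2.cvtColor(v['im'],cv2.COLOR_BGR2HSV); m=(hsv[...,1]<60)&(hsv[...,2]>80)
k=m&(P[...,2]>.062)&(P[...,2]<.082)&(P[...,0]>.415)&(P[...,0]<.486)&(P[...,1]>.22)&(P[...,1]<.32)
p=P[k]; c,r=cv2.minEnclosingCircle(p[:,:2].astype(np.float32)*1000); print('ring',len(p),c,r,np.median(p[:,2]))
A=np.c_[2*p[:,:2],np.ones(len(p))]
```

```text
[0.47066631 0.20316344 0.23157785]
bar (705, array([0.4579, 0.2676, 0.111 ]), ((457.9190368652344, 267.2854309082031), (41.72547149658203, 13.847335815429688), 82.61699676513672))
ring 4108 (451.71563720703125, 270.0805969238281) 59.75654220581055 0.06813225138337825
```

step_arm:
  translation:
    - [-1.3,3,0]
    - [-1.3,6.4,0]
    - [-1.3,6.4,0]
    - [-1.3,6.4,-4]
    - [-1.3,6.4,-7]
    - [-1.3,6.4,-9]
    - [-1.3,6.4,-9]
    - [-1.3,6.4,-9]
    - [-1.3,6.4,-9]
  angular:
    - [0,0,-5]
    - [0,0,-5]
    - [0,0,-5]
    - [0,0,-5]
    - [0,0,-5]
    - [0,0,-5]
    - [0,0,-5]
    - [0,0,-5]
    - [0,0,-5]
  hand: 2.4

```text
time: 26.98
ee_pos: [0.4581, 0.2676, 0.1427]
orientation: [-0.0, 0.751, 0.66, 0.001]
force: [-0.0, -0.1, -0.1]
opening: 0.0239
grasp_force: 0.0
```

step_arm:
  translation:
    - [0,0,0]
    - [0,0,0]
  angular:
    - [0,0,0]
    - [0,0,0]

```text
time: 27.22
ee_pos: [0.4576, 0.2676, 0.142]
orientation: [-0.0, 0.751, 0.661, 0.0]
force: [-0.1, 0.0, 0.2]
opening: 0.0241
grasp_force: 0.0
```

Aligned at (457.6, 267.6). I'll descend 5.5 cm and close.

step_arm:
  translation:
    - [0,0,-2]
    - [0,0,-4]
    - [0,0,-5.4]
    - [0,0,-5.4]
    - [0,0,-5.4]
  angular:
    - [0,0,0]
    - [0,0,0]
    - [0,0,0]
    - [0,0,0]
    - [0,0,0]

```text
time: 27.85
ee_pos: [0.4579, 0.2675, 0.0882]
orientation: [0.0, 0.751, 0.66, 0.0]
force: [-0.8, -0.2, 0.1]
opening: 0.0241
grasp_force: 0.0
```

step_arm:
  translation:
    - [0,0,0]
    - [0,0,0]
    - [0,0,0]
    - [0,0,0]
    - [0,0,0]
  angular:
    - [0,0,0]
    - [0,0,0]
    - [0,0,0]
    - [0,0,0]
    - [0,0,0]
  hand: 0

```text
time: 28.48
ee_pos: [0.4584, 0.2676, 0.0883]
orientation: [0.0, 0.751, 0.66, 0.001]
force: [2.4, -0.3, 6.4]
opening: 0.014
grasp_force: 30.0
```

step_arm:
  translation:
    - [0,0,0]
    - [0,0,0]
    - [0,0,0]
    - [0,0,0]
    - [0,0,0]
    - [0,0,0]
    - [0,0,0]
    - [0,0,0]
    - [0,0,0]
    - [0,0,0]
    - [0,0,0]
    - [0,0,0]
  angular:
    - [0,0,-8]
    - [0,0,-17]
    - [0,0,-26]
    - [0,0,-35]
    - [0,0,-44]
    - [0,0,-53]
    - [0,0,-62]
    - [0,0,-71]
    - [0,0,-80]
    - [0,0,-89]
    - [0,0,-98.5]
    - [0,0,-98.5]

```text
time: 29.98
ee_pos: [0.4582, 0.268, 0.0883]
orientation: [-0.0, 0.99, -0.139, 0.001]
force: [1.0, 1.2, 8.7]
opening: 0.0139
grasp_force: 30.0
```

step_arm:
  translation:
    - [0,0,0]
    - [0,0,0]
    - [0,0,0]
  angular:
    - [0,0,0]
    - [0,0,0]
    - [0,0,0]

```text
time: 30.35
ee_pos: [0.4582, 0.268, 0.0883]
orientation: [-0.001, 0.99, -0.138, 0.0]
force: [0.8, 0.1, 6.8]
opening: 0.0133
grasp_force: 30.0
```

step_arm:
  translation:
    - [0,0,0]
    - [0,0,0]
    - [0,0,0]
    - [0,0,5]
    - [0,0,10]
    - [0,0,15]
    - [0,0,15]
  angular:
    - [0,0,0]
    - [0,0,0]
    - [0,0,0]
    - [0,0,0]
    - [0,0,0]
    - [0,0,0]
    - [0,0,0]
  hand: 2.6

```text
time: 31.22
ee_pos: [0.4592, 0.2681, 0.2405]
orientation: [-0.002, 0.99, -0.138, 0.002]
force: [-0.2, 0.5, -0.6]
opening: 0.0259
grasp_force: 0.0
```

step_arm:
  translation:
    - [1,-6.5,0]
    - [1,-6.5,0]
    - [1,-6.5,0]
    - [1,-6.5,0]
    - [1,-6.5,0]
    - [1,-6.5,0]
    - [1,-6.5,0]
    - [1,-6.5,0]
    - [1,-6.5,0]
    - [1,-6.5,0]
    - [1,-6.5,0]
    - [1,-6.5,0]
  angular:
    - [0,0,10]
    - [0,0,20]
    - [0,0,30]
    - [0,0,40]
    - [0,0,50]
    - [0,0,60]
    - [0,0,70]
    - [0,0,80]
    - [0,0,90]
    - [0,0,100]
    - [0,0,105.8]
    - [0,0,105.8]

```text
time: 32.72
ee_pos: [0.4667, 0.2022, 0.2367]
orientation: [-0.0, 0.708, 0.707, -0.001]
force: [0.4, 0.3, 0.1]
opening: 0.0261
grasp_force: 0.0
```

step_arm:
  translation:
    - [0,0,0]
    - [0,0,0]
  angular:
    - [0,0,0]
    - [0,0,0]

```text
time: 32.98
ee_pos: [0.4673, 0.2024, 0.2374]
orientation: [-0.0, 0.708, 0.707, -0.0]
force: [0.2, 1.2, -1.2]
opening: 0.026
grasp_force: 0.0
```

Run:
```python
from h import *
v=grab('wrist'); P=cloud(v); a=np.ones((384,512),bool); hsv=cv2.cvtColor(v['im'],cv2.COLOR_BGR2HSV)
print(robot.read_state()['ee_pos'],robot.read_state()['time'])
print('bar',rect(P,a,(.107,.116),(.425,.485),(.235,.30)))
print('pointer',rect(P,(hsv[...,2]>130)&(hsv[...,1]<70),(.1,.12),(.425,.485),(.235,.30)))
print('red',rect(P,((hsv[...,0]<8)|(hsv[...,0]>172))&(hsv[...,1]>150),(.05,.1),(.4,.49),(.2,.33)))
t=grab('top'); C=cloud(t); print('bail',rect(C,a,(.1,.118),(.4,.62),(-.55,-.3))); print('arm',rect(C,a,(.158,.176),(.58,.72),(-.26,-.18)))
s=grab('side'); C=cloud(s); print('bail s',rect(C,a,(.1,.118),(.4,.62),(-.55,-.3))); print('arm s',rect(C,a,(.158,.176),(.58,.72),(-.26,-.18)))
for D in (C,cloud(t)): print('tip',rect(D,a,(.176,.195),(.58,.65),(-.26,-.18)),'ball',rect(D,a,(.176,.195),(.66,.74),(-.26,-.18)))
cv2.imwrite('pics/w3.png',v['im'])
```

```text
[0.46734954 0.20242215 0.23747691] 33.025
bar (677, array([0.4579, 0.2671, 0.111 ]), ((457.8572998046875, 267.33251953125), (13.940929412841797, 41.543121337890625), 74.15773010253906))
pointer (38, array([0.447 , 0.2706, 0.1117]), ((447.1429748535156, 270.3533020019531), (1.9980015754699707, 15.030163764953613), 74.66016387939453))
red (43, array([0.4291, 0.2758, 0.0742]), ((428.92950439453125, 275.47979736328125), (4.148693561553955, 10.583630561828613), 76.3642349243164))
bail (113, array([ 0.4998, -0.4093,  0.1095]), ((500.66339111328125, -408.6760559082031), (7.881683349609375, 98.26018524169922), 13.359972953796387))
arm (95, array([ 0.656 , -0.2199,  0.1687]), ((657.4893798828125, -220.2143096923828), (80.94779968261719, 9.619845390319824), 2.9253196716308594))
bail s (239, array([ 0.5025, -0.4149,  0.11  ]), ((502.5332946777344, -409.882080078125), (9.115971565246582, 100.79617309570312), 12.815938949584961))
arm s (145, array([ 0.6625, -0.2218,  0.169 ]), ((659.2114868164062, -220.0465545654297), (86.64885711669922, 10.202169418334961), 0.6013252139091492))
tip (19, array([ 0.6103, -0.2228,  0.1826]), ((611.5219116210938, -222.76422119140625), (4.706233501434326, 11.30904483795166), 62.37286376953125)) ball (47, array([ 0.6976, -0.2211,  0.1826]), ((698.8492431640625, -219.88470458984375), (15.718548774719238, 15.828459739685059), 39.14592742919922))
tip (11, array([ 0.611 , -0.221 ,  0.1837]), ((611.7867431640625, -221.0136260986328), (8.84170913696289, 6.013247489929199), 6.979081630706787)) ball (37, array([ 0.6978, -0.2186,  0.183 ]), ((698.383544921875, -219.56353759765625), (15.151712417602539, 14.555760383605957), 23.969478607177734))
```

View pics/w3.png

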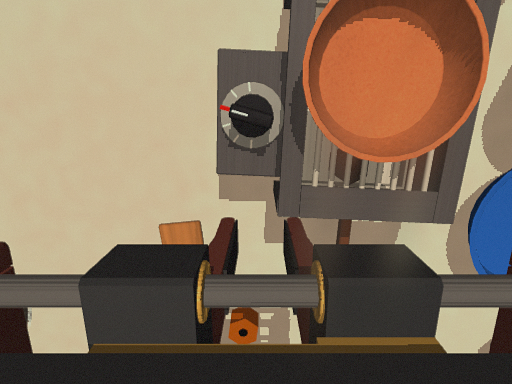

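The dial's pointer at (240,114) is in line with the red tick at (225,108): bar 164.2°, red 164.3°. The bail is unmoved at (501, -409), so I'll go there.

step_arm:
  translation:
    - [0.2,-5,0]
    - [0.5,-11,0]
    - [0.8,-17,0]
    - [1.1,-23,0]
    - [1.4,-29,0]
    - [1.7,-35,0]
    - [2,-41,0]
    - [2.3,-47,0]
    - [2.6,-53,0]
    - [2.8,-59,0]
    - [2.8,-59,0]
    - [2.8,-59,0]
  angular:
    - [0,0,0]
    - [0,0,2]
    - [0,0,4]
    - [0,0,6]
    - [0,0,8]
    - [0,0,10]
    - [0,0,12]
    - [0,0,13.4]
    - [0,0,13.4]
    - [0,0,13.4]
    - [0,0,13.4]
    - [0,0,13.4]
  hand: 4

```text
time: 34.62
ee_pos: [0.4955, -0.3872, 0.2372]
orientation: [-0.0, 0.62, 0.785, 0.0]
force: [-0.1, 0.9, 0.6]
opening: 0.0398
grasp_force: 0.0
```

step_arm:
  translation:
    - [0,0,-4]
    - [0,0,-8]
    - [0,0,-8]
    - [0,0,-8]
  angular:
    - [0,0,0]
    - [0,0,0]
    - [0,0,0]
    - [0,0,0]

```text
time: 35.12
ee_pos: [0.4966, -0.387, 0.1591]
orientation: [0.001, 0.619, 0.785, 0.0]
force: [-0.6, 0.2, 0.7]
opening: 0.0402
grasp_force: 0.0
```

Run:
```python
from h import *
a=np.ones((384,512),bool); print(robot.read_state()['ee_pos'],robot.read_state()['orientation'])
v=grab('side');C=cloud(v); print('bail s',rect(C,a,(.102,.114),(.4,.62),(-.55,-.3)))
v=grab('wrist');C=cloud(v); print('bail w',rect(C,a,(.102,.116),(.4,.62),(-.55,-.3)))
```

```text
[ 0.49658351 -0.38702209  0.15911456] [7.04566914e-04 6.19251136e-01 7.85192650e-01 1.91093801e-04]
bail s (208, array([ 0.5036, -0.4191,  0.1101]), ((503.49603271484375, -415.393798828125), (8.406392097473145, 86.71214294433594), 13.305789947509766))
bail w (1007, array([ 0.4987, -0.3989,  0.1105]), ((499.6119689941406, -401.3546142578125), (7.40170955657959, 77.32659149169922), 13.338412284851074))
```

step_arm:
  translation:
    - [0,0,-3]
    - [0,0,-6]
    - [0,0,-7.2]
    - [0,0,-7.2]
    - [0,0,-7.2]
  angular:
    - [0,0,0]
    - [0,0,0]
    - [0,0,0]
    - [0,0,0]
    - [0,0,0]

```text
time: 35.85
ee_pos: [0.4962, -0.3884, 0.0871]
orientation: [0.001, 0.62, 0.785, 0.0]
force: [0.6, -0.7, -0.5]
opening: 0.0401
grasp_force: 0.0
```

step_arm:
  translation:
    - [0,0,0]
    - [0,0,0]
    - [0,0,0]
    - [0,0,0]
    - [0,0,0]
    - [0,0,0]
    - [0,0,0]
    - [0,0,3]
    - [0,0,6]
    - [0,0,9.5]
    - [0,0,9.5]
    - [0,0,9.5]
  angular:
    - [0,0,0]
    - [0,0,0]
    - [0,0,0]
    - [0,0,0]
    - [0,0,0]
    - [0,0,0]
    - [0,0,0]
    - [0,0,0]
    - [0,0,0]
    - [0,0,0]
    - [0,0,0]
    - [0,0,0]
  hand: 0

```text
time: 37.35
ee_pos: [0.4949, -0.3868, 0.1793]
orientation: [-0.001, 0.62, 0.785, 0.0]
force: [0.3, 0.2, -2.8]
opening: 0.0068
grasp_force: 30.0
```

step_arm:
  translation:
    - [0,3,0.3]
    - [0,7,0.3]
    - [1,11,0.3]
    - [3,15,0.3]
    - [4.5,18,0.3]
    - [5,18.7,0.3]
    - [5,18.7,0.3]
    - [5,18.7,0.3]
    - [5,18.7,0.3]
    - [5,18.7,0.3]
    - [5,18.7,0.3]
  angular:
    - [0,0,-2]
    - [0,0,-4]
    - [0,0,-6]
    - [0,0,-8]
    - [0,0,-10]
    - [0,0,-12]
    - [0,0,-12]
    - [0,0,-12]
    - [0,0,-12]
    - [0,0,-12]
    - [0,0,-12]

```text
time: 38.72
ee_pos: [0.5454, -0.2009, 0.1837]
orientation: [0.0, 0.699, 0.715, 0.0]
force: [-0.1, -0.3, -1.6]
opening: 0.0071
grasp_force: 30.0
```

Run:
```python
from h import *
s=robot.read_state(); print(s['time'],s['ee_pos'],s['orientation'],s['opening'])
a=np.ones((384,512),bool)
for n in('side','top'):
    v=grab(n);C=cloud(v); hsv=cv2.cvtColor(v['im'],cv2.COLOR_BGR2HSV); y=(hsv[...,0]>15)&(hsv[...,0]<32)&(hsv[...,1]>110)
    for z0 in (.09,.11,.13,.15,.17,.19): print(n,z0,rect(C,y,(z0,z0+.02),(.47,.62),(-.3,-.15)))
    if n=='side': cv2.imwrite('pics/s4.png',cv2.resize(v['im'][130:330,210:440],None,fx=3,fy=3))
```

```text
38.725 [ 0.54535059 -0.2009206   0.18372864] [5.08704633e-05 6.98690042e-01 7.15424501e-01 7.78535160e-05] 0.007100461485405722
side 0.09 (345, array([ 0.5318, -0.2425,  0.1084]), ((542.295654296875, -233.75729370117188), (51.975669860839844, 74.80812072753906), 64.02210998535156))
side 0.11 (95, array([ 0.5419, -0.2389,  0.1107]), ((544.174560546875, -237.87942504882812), (44.36840057373047, 73.34737396240234), 78.82257080078125))
side 0.13 (168, array([ 0.534 , -0.2311,  0.1456]), ((545.9657592773438, -225.24951171875), (58.259178161621094, 57.110836029052734), 39.5302734375))
side 0.15 (117, array([ 0.5443, -0.2316,  0.152 ]), ((545.1924438476562, -228.2183074951172), (72.3124771118164, 62.17890167236328), 52.29018020629883))
side 0.17 (26, array([ 0.5455, -0.2728,  0.1787]), ((538.7607421875, -240.384033203125), (5.946320533752441, 70.8170166015625), 13.703312873840332))
side 0.19 (118, array([ 0.5449, -0.2499,  0.2077]), ((545.5673828125, -238.2277374267578), (8.376561164855957, 71.72172546386719), 1.8405424356460571))
top 0.09 (0,)
top 0.11 (0,)
top 0.13 (0,)
top 0.15 (0,)
top 0.17 (0,)
top 0.19 (0,)
```

View pics/s4.png

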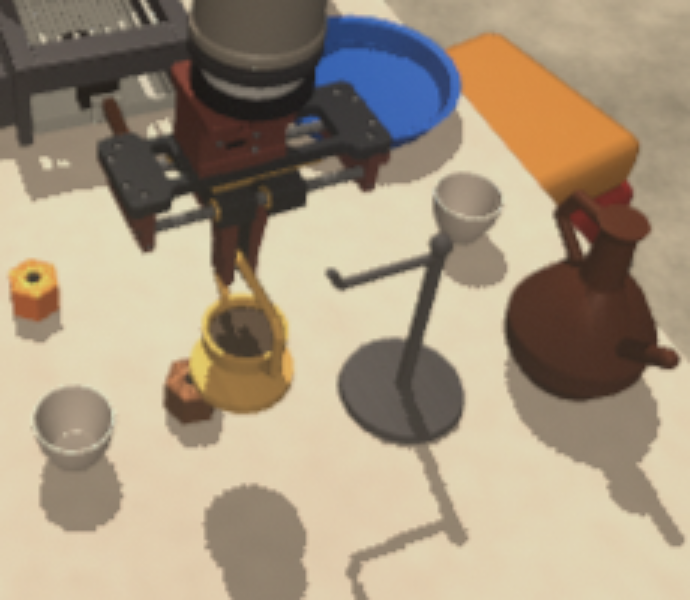

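The censer hangs upright from the fingers at (245,340), and the hook tip is at (335,278). I'll move in along +x, with the arm passing under the bar.

step_arm:
  translation:
    - [0,0.2,-0.2]
    - [1,0.2,-0.2]
    - [2,0.2,-0.2]
    - [3,0.2,-0.2]
    - [4,0.2,-0.2]
    - [5,0.2,-0.2]
    - [6,0.2,-0.2]
    - [7,0.2,-0.2]
    - [8,0.2,-0.2]
    - [9,0.2,-0.2]
    - [9.5,0.2,-0.2]
    - [9.5,0.2,-0.2]
  angular:
    - [0,0,0]
    - [0,0,0]
    - [0,0,0]
    - [0,0,0]
    - [0,0,0]
    - [0,0,0]
    - [0,0,0]
    - [0,0,0]
    - [0,0,0]
    - [0,0,0]
    - [0,0,0]
    - [0,0,0]

```text
time: 40.33
ee_pos: [0.6407, -0.1986, 0.1816]
orientation: [-0.0, 0.698, 0.716, -0.0]
force: [-0.3, 0.1, -1.5]
opening: 0.007
grasp_force: 30.0
```

step_arm:
  translation:
    - [0,0,-0.5]
    - [0,0,-1]
    - [0,0,-1.5]
    - [0,0,-2]
    - [0,0,-2.4]
    - [0,0,-2.4]
    - [0,0,-2.4]
  angular:
    - [0,0,0]
    - [0,0,0]
    - [0,0,0]
    - [0,0,0]
    - [0,0,0]
    - [0,0,0]
    - [0,0,0]

```text
time: 41.2
ee_pos: [0.6406, -0.1987, 0.1578]
orientation: [0.0, 0.699, 0.716, 0.0]
force: [0.3, -0.2, -1.4]
opening: 0.0071
grasp_force: 30.0
```

step_arm:
  translation:
    - [0,0,-0.2]
    - [0,0,-0.4]
    - [0,0,-0.5]
    - [0,0,-0.5]
    - [0,0,-0.5]
  angular:
    - [0,0,0]
    - [0,0,0]
    - [0,0,0]
    - [0,0,0]
    - [0,0,0]

```text
time: 41.82
ee_pos: [0.6405, -0.1986, 0.1527]
orientation: [0.0, 0.699, 0.716, 0.0]
force: [0.9, 0.2, -1.5]
opening: 0.0067
grasp_force: 30.0
```

Run:
```python
from h import *
v=grab('side'); cv2.imwrite('pics/s5.png',cv2.resize(v['im'][130:330,250:440],None,fx=3,fy=3)); s=robot.read_state(); print(s['ee_pos'],s['force'],s['torque'])
```

```text
[ 0.64053266 -0.19860325  0.1527327 ] [-0.45540867  0.10182474 -1.30542881] [ 0.00707811  0.04054642 -0.00821344]
```

View pics/s5.png

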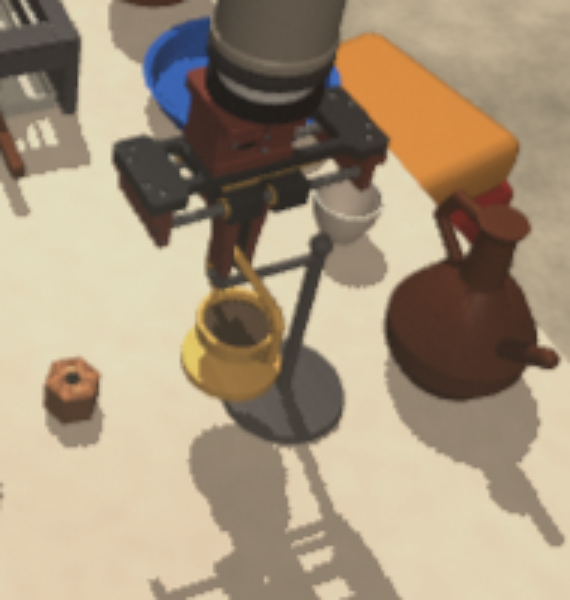

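The arm enters under the handle bar at (255,268), and the censer is still carried by the fingers. I'll keep lowering.

step_arm:
  translation:
    - [0,0,-0.1]
    - [0,0,-0.2]
    - [0,0,-0.3]
    - [0,0,-0.3]
    - [0,0,-0.3]
  angular:
    - [0,0,0]
    - [0,0,0]
    - [0,0,0]
    - [0,0,0]
    - [0,0,0]

```text
time: 42.5
ee_pos: [0.641, -0.1985, 0.151]
orientation: [0.0, 0.698, 0.716, 0.001]
force: [-2.3, 3.1, 7.8]
opening: 0.0073
grasp_force: 30.0
```

step_arm:
  translation:
    - [0,0,0.15]
    - [0,0,0.15]
    - [0,0,0.15]
  angular:
    - [0,0,0]
    - [0,0,0]
    - [0,0,0]

```text
time: 42.88
ee_pos: [0.6408, -0.1986, 0.1515]
orientation: [0.0, 0.698, 0.716, 0.0]
force: [-0.4, 1.5, 4.7]
opening: 0.0071
grasp_force: 30.0
```

step_arm:
  translation:
    - [0,0,0]
    - [0,0,0]
    - [0,0,0]
    - [0,0,0]
    - [0,0,2]
    - [0,0,5]
    - [0,0,9]
    - [0,0,13]
    - [0,0,13]
    - [-8,10,13]
    - [-14,16,13]
    - [-14,16,13]
  angular:
    - [0,0,0]
    - [0,0,0]
    - [0,0,0]
    - [0,0,0]
    - [0,0,0]
    - [0,0,0]
    - [0,0,0]
    - [0,0,0]
    - [0,0,0]
    - [0,0,0]
    - [0,0,0]
    - [0,0,0]
  hand: 3

```text
time: 44.38
ee_pos: [0.5159, -0.056, 0.2806]
orientation: [-0.0, 0.699, 0.716, -0.0]
force: [-0.2, 1.2, 1.1]
opening: 0.0296
grasp_force: 0.0
```

step_arm:
  translation:
    - [0,0,0]
    - [0,0,0]
    - [0,0,0]
    - [0,0,0]
    - [0,0,0]
    - [0,0,0]
    - [0,0,0]
    - [0,0,0]
    - [0,0,0]
    - [0,0,0]
    - [0,0,0]
    - [0,0,0]
  angular:
    - [0,0,0]
    - [0,0,0]
    - [0,0,0]
    - [0,0,0]
    - [0,0,0]
    - [0,0,0]
    - [0,0,0]
    - [0,0,0]
    - [0,0,0]
    - [0,0,0]
    - [0,0,0]
    - [0,0,0]

```text
time: 45.88
ee_pos: [0.5174, -0.0572, 0.2812]
orientation: [0.0, 0.699, 0.716, 0.0]
force: [0.1, -0.2, -0.8]
opening: 0.0301
grasp_force: 0.0
```

```bash
cat > fin.py <<'E'
from h import *
a=np.ones((384,512),bool); s=robot.read_state(); print(s['time'],s['ee_pos'],s['force'])
S=grab('side');T=grab('top')
for n,v in(('side',S),('top',T)):
    C=cloud(v); hsv=cv2.cvtColor(v['im'],cv2.COLOR_BGR2HSV); y=(hsv[...,0]>15)&(hsv[...,0]<35)&(hsv[...,1]>90)
    print(n,'bail',rect(C,y,(.165,.19),(.58,.72),(-.3,-.15)),'rim',rect(C,y,(.11,.13),(.56,.72),(-.3,-.14)))
    print('bar',rect(C,a,(.107,.116),(.425,.485),(.235,.30)),'handle',rect(C,a,(.027,.045),(.55,.61),(0,.162)))
b=cv2.resize(T['im'][120:260,60:200],(420,420)); c=cv2.resize(S['im'][180:320,260:400],(380,420)) 
cv2.imwrite('pics/fin%d.png'%(s['time']*10),np.hstack([b[:,:400],c])); print('fin%d'%(s['time']*10))
E
python3 fin.py
```

```text
45.875 [ 0.51740698 -0.05722893  0.28115818] [ 0.10146459 -0.24671913 -0.80441917]
side bail (154, array([ 0.6392, -0.2294,  0.1767]), ((631.0086669921875, -226.59011840820312), (39.300025939941406, 93.81765747070312), 12.631455421447754)) rim (280, array([ 0.6367, -0.2208,  0.1176]), ((635.91162109375, -224.8407440185547), (74.01643371582031, 56.39846420288086), 59.82081985473633))
bar (44, array([0.4568, 0.267 , 0.111 ]), ((456.7455749511719, 267.74310302734375), (13.714405059814453, 38.53410720825195), 69.23481750488281)) handle (138, array([0.5712, 0.1083, 0.0388]), ((572.856689453125, 112.57597351074219), (93.84085083007812, 14.738564491271973), 87.10760498046875))
top bail (133, array([ 0.6392, -0.2207,  0.1755]), ((639.407958984375, -222.1803436279297), (51.66731262207031, 86.58480072021484), 31.758392333984375)) rim (220, array([ 0.6359, -0.218 ,  0.1178]), ((637.051025390625, -224.14910888671875), (67.94097137451172, 62.85516357421875), 49.95486831665039))
bar (79, array([0.4574, 0.2686, 0.1108]), ((456.69256591796875, 268.2441101074219), (14.390999794006348, 40.24617004394531), 72.37283325195312)) handle (186, array([0.5716, 0.1177, 0.038 ]), ((572.9432373046875, 115.0045394897461), (94.1683120727539, 14.445728302001953), 87.91128540039062))
fin458
```

View final.

step_arm:
  translation:
    - [0,0,0]
    - [0,0,0]
    - [0,0,0]
    - [0,0,0]
    - [0,0,0]
    - [0,0,0]
    - [0,0,0]
    - [0,0,0]
    - [0,0,0]
    - [0,0,0]
    - [0,0,0]
    - [0,0,0]
  angular:
    - [0,0,0]
    - [0,0,0]
    - [0,0,0]
    - [0,0,0]
    - [0,0,0]
    - [0,0,0]
    - [0,0,0]
    - [0,0,0]
    - [0,0,0]
    - [0,0,0]
    - [0,0,0]
    - [0,0,0]

```text
time: 47.48
ee_pos: [0.5174, -0.0572, 0.2812]
orientation: [-0.0, 0.699, 0.716, 0.0]
force: [-0.4, -0.2, 0.1]
opening: 0.0304
grasp_force: 0.0
```

```bash
python3 fin.py; cp pics/fin47*.png pics/last.png
```

```text
47.475 [ 0.51740261 -0.05724601  0.28117158] [-0.4059908  -0.17610195  0.06284784]
side bail (155, array([ 0.6394, -0.2291,  0.1766]), ((630.42529296875, -226.5963897705078), (39.25449752807617, 95.10521697998047), 11.888604164123535)) rim (277, array([ 0.6365, -0.2197,  0.1176]), ((635.9981689453125, -225.30027770996094), (74.967529296875, 56.239131927490234), 62.381011962890625))
bar (47, array([0.4563, 0.267 , 0.1114]), ((456.7303161621094, 268.9088439941406), (14.879289627075195, 38.957847595214844), 72.79745483398438)) handle (139, array([0.5715, 0.1091, 0.0386]), ((572.9789428710938, 114.45437622070312), (94.92509460449219, 14.053010940551758), 88.28527069091797))
top bail (134, array([ 0.6391, -0.2221,  0.1758]), ((642.4046630859375, -224.72828674316406), (73.30158996582031, 75.75428009033203), 48.56059265136719)) rim (222, array([ 0.6363, -0.2185,  0.1172]), ((643.6484985351562, -215.51290893554688), (76.09516906738281, 67.96629333496094), 41.18579864501953))
bar (75, array([0.4577, 0.2682, 0.1104]), ((457.2611389160156, 268.9241027832031), (15.065619468688965, 39.56288528442383), 72.73909759521484)) handle (183, array([0.5715, 0.118 , 0.0384]), ((572.9762573242188, 114.71957397460938), (93.92594146728516, 14.816436767578125), 88.3182601928711))
fin474
```

View pics/last.png

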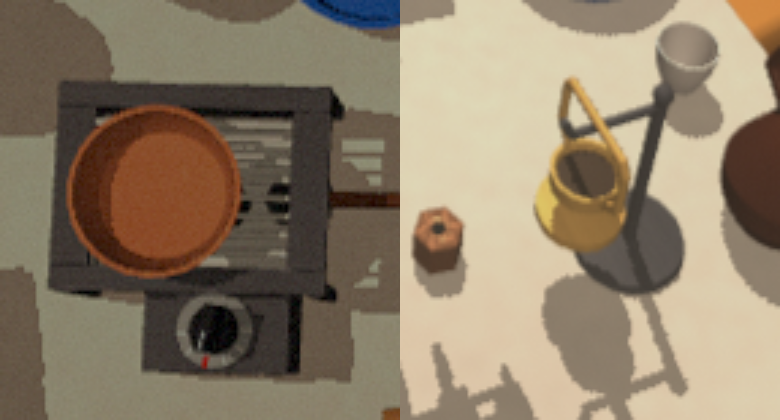

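The tray is home with both briquettes visible under the grate at (245,203) and (278,200). The pointer is at the red mark at (207,355), and the censer hangs at rest on the hook arm at (600,125). Handing in.

```bash
python3 -c "
from rig import robot
print(robot.sign_off())"
```

```text
the job is handed in; nothing more can be done
None
```

I handed the job in with the tray home and both black briquettes in it, the dial at the red mark and the censer hanging at rest on the hook; the sign-off returned no verdict, and one picture I viewed (the dial close-up) exceeded the 800 x 600 limit.

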